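Unclamp the cleaned shaft and carry it to the free vee rest with tongs

ROBOT

A 6-joint arm with a two-finger parallel gripper is mounted at the origin on a cart in front of the work surface, level with it; the furniture and walls round the work are solid. World frame = base frame: x ahead of the robot, y to its left, z up, the work surface at z = 0. Lengths are in m, angles in rad, forces in N, time in s.
With the tool pointing down it reaches from about 0.325 to 0.85 m from the base axis. Payload 15.5 kg.
Tool frame: the origin (TCP) lies on the centre line of the jaws, within the pads' length; the fingertips stand 8 mm ahead of it and the grasp point (between the pads) lies 11 mm behind it; z points along the fingers, y is the line along which they close (so a half turn about z gives the same grasp; the last joint's range is limited). The gripper opens to 91 mm and grips with 3 to 60 N. Pads are 32 mm wide; open, the fingers measure 118 mm over their backs; the gripper's body (76 mm by 178 mm) begins 60 mm behind the grasp point.
Start: joints at [-1.254, 0.494, 1.345, -0, 1.302, -0.096], TCP at [0.251, -0.573, 0.222] pointing down, gripper open.
Joint ranges: [-2.91, 2.91], [-0.82, 2.16], [0.22, 2.67], [-1.22, 4.37], [0.12, 2.79], [-3.08, 3.08]. Speed limits (rad/s): [1.89, 1.89, 2.57, 3.01, 3.01, 3.01].

INTERFACE

Orientations are given as a unit quaternion [x, y, z, w].
In Python, from workcell import status, viewer, ctrl gives the robot as it stands.
- The arm moves only by the tool jog_arm, never from a script. Its arguments are lists of equal length, an entry for each row: "claw": the closure, from 0 (fully open) to 1 (shut); "xyz": the shift along the world's x, y, z in mm, a list of three; "spin": the turn about the world's z in rad. In form: {"claw": [claw, ...], "xyz": [[dx, dy, dz], ...], "spin": [spin, ...]}. A call has 1 to 20 rows; each row is the pose to reach, as a shift and turn from the pose commanded when the call began; what a row does not reach only later rows make up. A row lasts 1/12 s, in which the tool goes at most 41.7 mm and 7.16 degrees, less where a joint would pass 70% of its speed; a pose out of reach is approached as far as the arm can. A call with a gripper value outside its range is refused whole. The fingers move at their own pace and stop on an object; the grip force is fixed at half the most. Time passes only in rows, so rows that repeat a pose let the fingers close. It gives the time, the measured TCP pose, the force, the opening and the grip force at its end, in the units of the state.
- status.sense(): the state, without advancing time (a new reading comes with each control period).
- viewer.snapshot(name): name is "scene" or "top"; returns the picture (400x640x3 uint8, red, green, blue); there is no depth.
- viewer.calibration(name): a dict with "fov_y" (degrees; the focal length in pixels is half the picture's height over the tangent of half this angle, whatever the lens; pixels are square), "cx", "cy" (the principal point, pixels), "T" (4x4, takes a point from camera to world coordinates). Camera axes: x right, y down, z forward; pixel columns grow to the right and rows downward; lengths in m; the calibration is good to about 2 mm. A picture is of the moment at which its call begins. calibration takes no time and is no camera call.
- ctrl.sign_off(): hands the job in; it is judged then, once.
The state is a dict: "clock": time; "qpos": joint angles; "qd": joint speeds; "joint_efforts": joint torques, N m; "eef_pos": TCP position; "ee_rot": TCP orientation; "force": force on the tool from outside, world axes, zero at the start; "moment": the same for the moment, N m; "gripper_width": opening from 0.0 (shut) to 1.0 (fully open); "gripper_force": force on a finger pad.
Only numpy, scipy, OpenCV 4.12 (cv2) and the standard library are available. Lean on these libraries where they do the work, as an engineer would, in place of code of your own. Each camera call takes 0.05 s, during which the arm holds its last target. There are 200 camera calls.

TASK

The steel shaft locked in the clamping nest has been degreased, so the gripper's fingers must never touch it. Push the toggle clamp's handle fully back, away from the shaft, so that the clamp goes over centre and its arm stands up clear, then take the spring tongs from their stand, lift the shaft out by its thick middle and lay it fully down in both vees of the empty vee rest. Put the tongs back on their stand, leave the clamp open and do not disturb the shaft that already lies in the other rest.

Things in the scene. Friction and masses are not known exactly. Their poses are not given: they have to be found in the camera images.
- nest: Clamping nest, fixed: aluminium plate 70 x 204 x 10 mm with two vee blocks (44 wide in x, 14 long in y, tops at z = 40 mm, centres at y = -35 and +35) and a steel toggle clamp at its +y end. Origin on the bench under the shaft's middle; y runs along the shaft toward the clamp, x across, z up. The shaft's axis lies at z = 36 mm.
- clamp_pivot (a point): The clamp arm's pivot: nest frame x = 0, y = 85, z = 54 mm. All clamp parts swing in the plane x = 0. Locked, the arm (16 mm wide, top at z = 70, spindle to 75 mm) reaches level over the shaft and its sprung tip presses it at y = +12; the handle's pivot on the arm is then at y = 79, z = 76 mm and rides with the arm on a 23 mm circle about this point.
- clamp_arm (a joint): Clamp arm angle: 0 locked, grows as the arm swings up and back toward the nest's +y; 1.4 is the stop, the handle then lying back about level. The handle swings the same way, its top from +z toward +y. At first the arm hardly moves while the toggle passes centre, then both turn together, the handle up to 0.6 rad ahead. Takes 1 to 4 N at the grip; friction holds it where it is left.
- handle_end (a point): Free end of the clamp handle, on its centre line, 95 mm from the handle's pivot. The black grip covers the 60 mm next to this end; it is 11 mm wide in nest x and 17 mm thick in the direction of swing. Locked, the handle stands upright and this point is at y = 79, z = 171 mm of the nest's frame.
- shaft: The shaft to move: plain turned steel, 120 mm long, about 0.2 kg, lying in the nest under the clamp. The middle 42 mm is 22 mm in diameter; the end journals (39 mm each, diameter 16) rest in the vees. Origin on its axis at mid-length; y along the axis. Either end may lead.
- rest_free: The empty vee rest, fixed: dark steel base 44 x 100 x 10 mm and two vee blocks as on the nest (44 wide in x, 14 long in y, tops at z = 40 mm, centres at y = -35 and +35, 90 degree vees). Origin on the bench under its middle, y along the vees. The shaft's thick middle has 7 mm play each way between the blocks. Which of the twin rests is nearer the robot varies.
- rest_free_seat (a point): Where the middle of the shaft belongs in the empty rest: on the vees' centre line, 36 mm above the bench. Axes as rest_free.
- rest_taken: The twin rest, same shape and axes as rest_free, with a finished shaft in it; 60 mm or more from the free one, across the vees. The printer's front (0.4 m high) stands at world x = 0.53 to 0.56 for y = -0.43 to -0.08, the PC's (0.4 m) at x = 0.55 for y = -0.02 to 0.18, a stack of white boxes 121 mm high at x = 0.45 to 0.52, y = 0.03 to 0.14: cross the bench in front of these.
- shaft_done: The finished shaft in the twin rest, same shape and axes as shaft; it stays there.
- stand: Tongs stand, fixed: plate 74 x 118 x 5 mm, two forks of 5.6 mm rod at y = -40 and +45 mm. Their level bars (tops at z = 52.5) carry the tongs' arms; prongs flare up outside, 64 mm clear between them at the bar, 78 at their tips (z = 72). Origin on the bench; y is where the jaws point. Stowed tongs: origin near x = 0, y = 0, z = 60 mm of this frame.
- tongs: Spring tongs on the stand, 165 mm long, 0.14 kg: two flat steel arms (15 mm high) hinged at the back, jaws turned down in front. Origin midway between the black grip plates at mid-height; y toward the jaws, x across (closing), z up. Hinge at y = -65 mm. Plates: 22 mm high, y = -20 to 20, 51 mm over their outsides when free. Hold here, tool down, fingers closing along x.
- tongs_jaws (a point): Midpoint between the two jaw pads: tongs frame y = 80, z = -41 mm. Pads 20 mm long (y), 18 high, 54 apart when free (71 over the outsides), lowest point z = -50. Each mm squeezed at the plates shuts the jaws 2.2 mm: fingers at 46 mm hold the tongs with the jaws 43 apart; on the shaft they stand at 32 to 36. The spring pushes back 8 to 12 N a plate; hold the shaft with 40 to 60 N.

How it is judged:
By the outcome, as a careful person would: the job done as asked, in the order asked, and still so for the second after the job is handed in, with the robot touching nothing.
It also fails if it takes over 69 s, if anything falls off the work surface, if the arm or the gripper's body presses on something with over 40 N, if the wrist force passes 120 N, or if a joint passes its speed limit or range.

## Working session

There is one attempt and no reset: what is moved stays moved. The work goes in short steps, Python scripts to look and compute and a tool call to move; the robot and the scene stay as the last step left them, time stands still between calls to the robot, and variables do not carry over. Pictures are saved under pics/ and viewed, at most 10 in all, crops included, and the job is handed in when it is done.

Besides the shell and the picture viewer there is one more tool, called after "Emit:" as a command line: name --pt "numbers of a row" for each row, then --argument value for the rest. jog_arm: Moves the arm, as the interface text tells. Its arguments: {"type":"object","properties":{"claw":{"type":"array"},"xyz":{"type":"array"},"spin":{"type":"array"}},"required":["claw","xyz","spin"]}

```bash
mkdir -p pics; python3 - <<'E'
from workcell import status, viewer
import cv2, json
s=status.sense(); print({k:s[k] for k in('clock','eef_pos','ee_rot','force','gripper_width')})
for n in('scene','top'):
    im=viewer.snapshot(n); cv2.imwrite(f'pics/{n}0.png',im[:,:,::-1])
    c=viewer.calibration(n); print(n,c)
E
```

```text
{'clock': 0.0, 'eef_pos': array([ 0.25062044, -0.5721423 ,  0.22132369]), 'ee_rot': array([ 9.78775829e-01,  2.04932863e-01, -6.32656200e-05, -6.28430985e-04]), 'force': array([ 0.7354073 ,  0.2305698 , -0.24374506]), 'gripper_width': 1.0021844019963764}
scene {'fov_y': 48.993603154164035, 'cx': 318.7601124830812, 'cy': 201.91361496618333, 'T': array([[-0.4846281 , -0.57468812,  0.6594461 , -0.40982917],
       [-0.87446175,  0.33663364, -0.34927703,  0.44320979],
       [-0.02126638, -0.74592986, -0.6656849 ,  0.97539095],
       [ 0.        ,  0.        ,  0.        ,  1.        ]])}
top {'fov_y': 42.47257243118422, 'cx': 321.3073901199196, 'cy': 195.7222238391798, 'T': array([[ 0.02085487, -0.98120663,  0.19182967,  0.18095449],
       [-0.99962007, -0.0170054 ,  0.02169182, -0.00174007],
       [-0.01802202, -0.19220917, -0.98118848,  1.48170039],
       [ 0.        ,  0.        ,  0.        ,  1.        ]])}
```

View pics/top0.png

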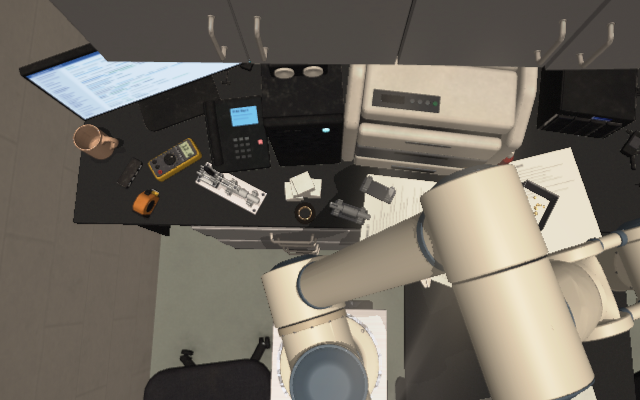

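View pics/scene0.png

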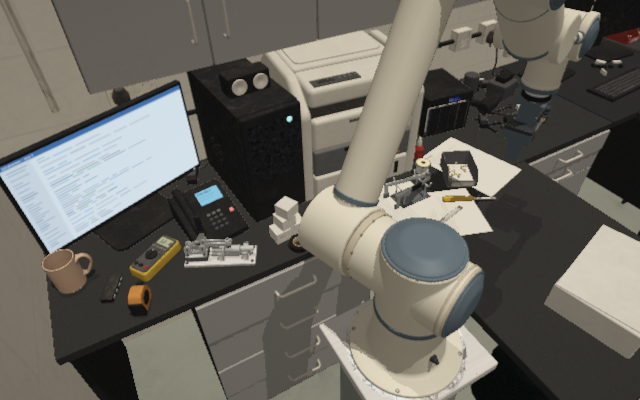

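The top picture shows the nest at about (231,188) and the twin rests at (349,210) and (378,188). The scene picture shows a tongs-like object at (408,190), which the arm hides in the top view.

```bash
cat > h.py <<'E'
from workcell import status, viewer
import cv2, numpy as np
C={n:viewer.calibration(n) for n in('scene','top')}
def w(n,u,v,z):
    c=C[n]; f=200/np.tan(np.radians(c['fov_y']/2)); T=c['T']
    d=T[:3,:3]@np.array([(u-c['cx'])/f,(v-c['cy'])/f,1]); o=T[:3,3]
    return o+d*(z-o[2])/d[2]
def px(n,p):
    c=C[n]; f=200/np.tan(np.radians(c['fov_y']/2)); T=c['T']
    q=T[:3,:3].T@(np.array(p)-T[:3,3]); return np.array([c['cx']+f*q[0]/q[2],c['cy']+f*q[1]/q[2]])
def crop(im,u0,v0,uw,vh,s):
    o=cv2.resize(im[v0:v0+vh,u0:u0+uw],None,fx=s,fy=s,interpolation=cv2.INTER_CUBIC)
    for k in range(0,uw,10): cv2.putText(o,str(u0+k),(k*s,8),0,.3,(0,255,0)) if k%20==0 else 0; cv2.line(o,(k*s,10),(k*s,14),(0,255,0))
    for k in range(0,vh,10): cv2.putText(o,str(v0+k),(0,k*s+4),0,.3,(0,255,0)); cv2.line(o,(20,k*s),(24,k*s),(0,255,0))
    return o
E
python3 - <<'E'
from h import *
t=cv2.imread('pics/top0.png'); s=cv2.imread('pics/scene0.png')
a=np.hstack([crop(t,190,155,80,60,5),crop(t,328,165,80,60,5)])
b=np.hstack([crop(s,180,225,80,60,5),crop(s,370,150,80,60,5)])
cv2.imwrite('pics/c1.png',np.vstack([a,b]))
print(w('scene',408,190,.05),w('top',231,188,.03),w('top',349,210,.03),w('top',378,188,.03))
E
```

```text
[ 0.41123997 -0.32045335  0.05      ] [0.48300217 0.29205467 0.03      ] [ 0.42459441 -0.04961604  0.03      ] [ 0.49023724 -0.13230388  0.03      ]
```

View pics/c1.png

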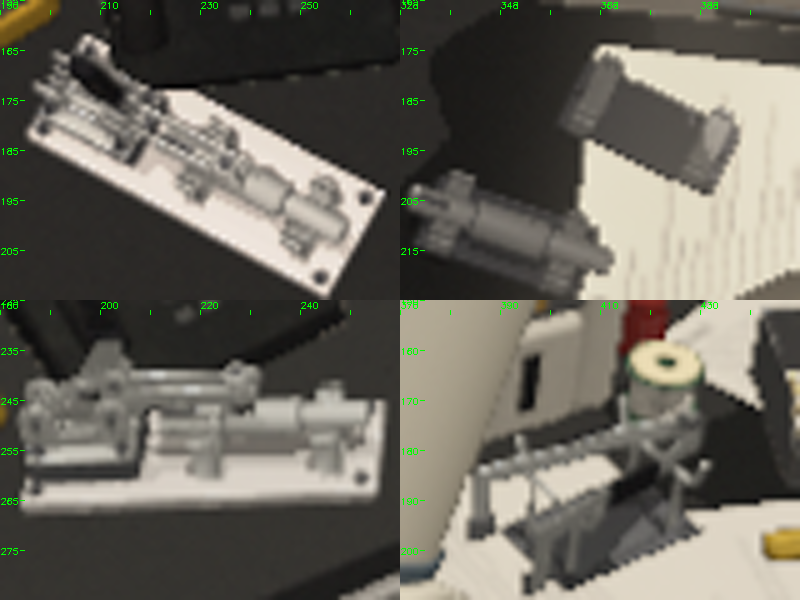

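```bash
cat >> h.py <<'E'
from scipy.optimize import least_squares
def fit(obs,x0,extra=0):
    # obs: (cam,u,v,x,y,z,e): local mm, e=1 adds extra param to y
    def loc(p,o):
        y=o[4]+(p[3] if o[6] else 0); c,s=np.cos(p[2]),np.sin(p[2])
        return [p[0]+(c*o[3]-s*y)/1e3,p[1]+(s*o[3]+c*y)/1e3,o[5]/1e3]
    r=lambda p:np.concatenate([px(o[0],loc(p,o))-o[1:3] for o in obs])
    s=least_squares(r,x0,loss='soft_l1'); return s.x,np.round(r(s.x).reshape(-1,2),1)
E
python3 - <<'E'
from h import *
t='top';s='scene'
N=[(t,255,214.4,-35,0,10,1),(t,267,194,35,0,10,1),(t,195.4,181.6,-35,204,10,1),
(t,255.4,191.4,22,-35,40,0),(t,249.4,205,-22,-35,40,0),(t,234,180,22,35,40,0),(t,228,193,-22,35,40,0),
(s,184.4,266.6,-35,204,5,1),(s,255,264,-35,0,5,1),(s,256.6,245.4,35,0,10,1)]
p,r=fit(N,[.47,.28,-.5,-70]);print(p,r.tolist())
c,q=np.cos(p[2]),np.sin(p[2])
for n,l in dict(end=(0,79,171),piv=(0,79,76),shm=(0,-60,36),shp=(0,60,36)).items():
    P=[p[0]+(c*l[0]-q*l[1])/1e3,p[1]+(q*l[0]+c*l[1])/1e3,l[2]/1e3];print(n,np.round(P,3),px(t,P),px(s,P))
R=[(t,390.4,203.6,-22,-50,10,0),(t,396,191,22,-50,10,0),(t,360,189,-22,50,10,0),(t,368,174,22,50,10,0)]
print(fit(R,[.48,-.13,-.5]))
E
```

```text
[  0.46845344   0.25896515  -0.48008955 -59.84248183] [[-0.0, 0.1], [-0.0, -0.3], [-0.3, 0.2], [0.5, 0.1], [-1.2, -0.2], [1.0, 0.2], [-0.8, 0.3], [-0.2, -0.3], [0.1, -0.1], [0.3, -0.7]]
end [0.505 0.329 0.171] [207.28793578 168.53665719] [197.21334746 215.27468792]
piv [0.505 0.329 0.076] [215.23310869 176.77349737] [204.11717622 239.64090811]
shm [0.441 0.206 0.036] [259.82866081 202.51642156] [254.92573057 247.55275877]
shp [0.496 0.312 0.036] [223.9103777  182.99294779] [213.39721631 248.9518583 ]
(array([ 0.49082704, -0.13593733, -0.48837537]), array([[-0.1,  0.3],
       [ 1.4, -0.1],
       [-0.1, -1.4],
       [-0.9,  0.7]]))
```

Emit:
jog_arm --claw '[1,1,1,1,1,1,1,1,1,1,1,1,1,1,1,1]' --pt "120 572 20" --pt "120 572 20" --pt "120 572 20" --pt "120 572 20" --pt "120 572 20" --pt "120 572 20" --pt "120 572 20" --pt "120 572 20" --pt "120 572 20" --pt "120 572 20" --pt "120 572 20" --pt "120 572 20" --pt "120 572 20" --pt "120 572 20" --pt "120 572 20" --pt "120 572 20" --spin '[0.678,0.678,0.678,0.678,0.678,0.678,0.678,0.678,0.678,0.678,0.678,0.678,0.678,0.678,0.678,0.678]'

```text
clock: 1.43
eef_pos: [0.3708, 0.0017, 0.2419]
ee_rot: [0.854, 0.521, 0.0, -0.0]
force: [0.6, -0.8, -0.3]
gripper_width: 0.003
gripper_force: 0.0
```

Emit:
jog_arm --claw '[1,1,1,1,1,1,1,1,1,1,1]' --pt "112 284 -20" --pt "112 284 -20" --pt "112 284 -20" --pt "112 284 -20" --pt "112 284 -20" --pt "112 284 -20" --pt "112 284 -20" --pt "112 284 -20" --pt "112 284 -84" --pt "112 284 -84" --pt "112 284 -84" --spin '[0,0,0,0,0,0,0,0,0,0,0]'

```text
clock: 2.35
eef_pos: [0.481, 0.2811, 0.1535]
ee_rot: [0.855, 0.518, -0.004, -0.0]
force: [-2.5, -0.1, -0.3]
gripper_width: 0.002
gripper_force: 0.0
```

```bash
python3 - <<'E'
from h import *
t=viewer.snapshot('top')[:,:,::-1].copy(); s=viewer.snapshot('scene')[:,:,::-1].copy()
cv2.imwrite('pics/top1.png',t);cv2.imwrite('pics/scene1.png',s)
a=np.hstack([crop(t,340,165,80,60,5),crop(t,400,160,80,60,5)])
b=np.hstack([crop(s,180,205,80,60,5),crop(s,370,150,80,60,5)])
cv2.imwrite('pics/c2.png',np.vstack([a,b]))
E
```

```text
(no output)
```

View pics/c2.png

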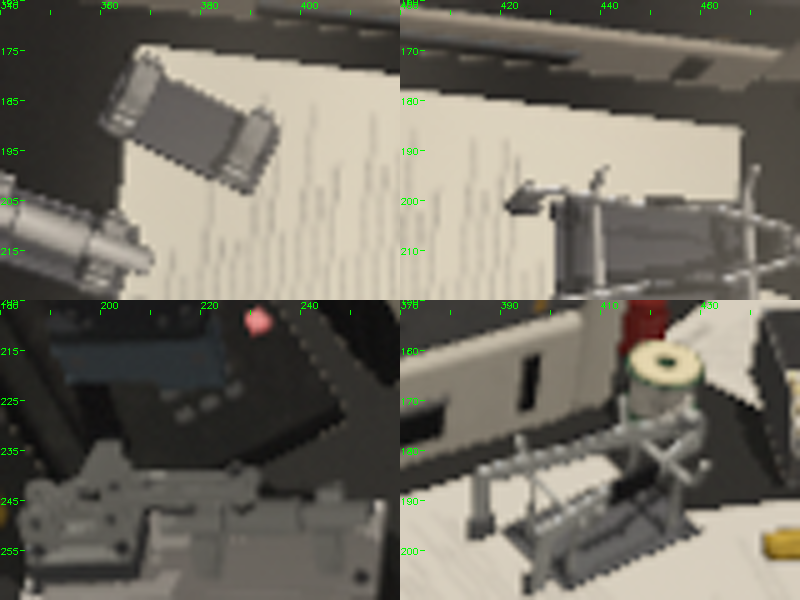

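The crop shows the free rest, and the stand with the tongs: jaws to the left at about (423,202) in the top view, hinge right past 480. The gripper isn't where I expect it in the scene crop, so I'll look at the whole picture.

```bash
python3 - <<'E'
from h import *
t=cv2.imread('pics/top1.png');s=cv2.imread('pics/scene1.png')
o=np.zeros((600,800,3),np.uint8)
o[:300,:400]=crop(s,150,150,133,100,3)[:300,:400].copy() if 0 else cv2.resize(s[120:300,120:360],(400,300))
o[:300,400:]=crop(t,420,180,80,60,5)
o[300:,:]=cv2.resize(t[100:250,150:350],(800,600))[:300]
o[300:,:]=cv2.resize(t[130:205,160:360],(800,300))
cv2.imwrite('pics/c3.png',o)
x=status.sense();print(x['qpos'],x['eef_pos'],px('scene',x['eef_pos']),px('top',x['eef_pos']))
E
```

```text
[ 4.22006884e-01  4.75076939e-01  1.58507939e+00 -1.84171893e-04
  1.08316875e+00  9.03424917e-01] [0.48305858 0.28215467 0.1578934 ] [217.45051788 217.57979856] [225.53911041 178.04848124]
```

View pics/c3.png

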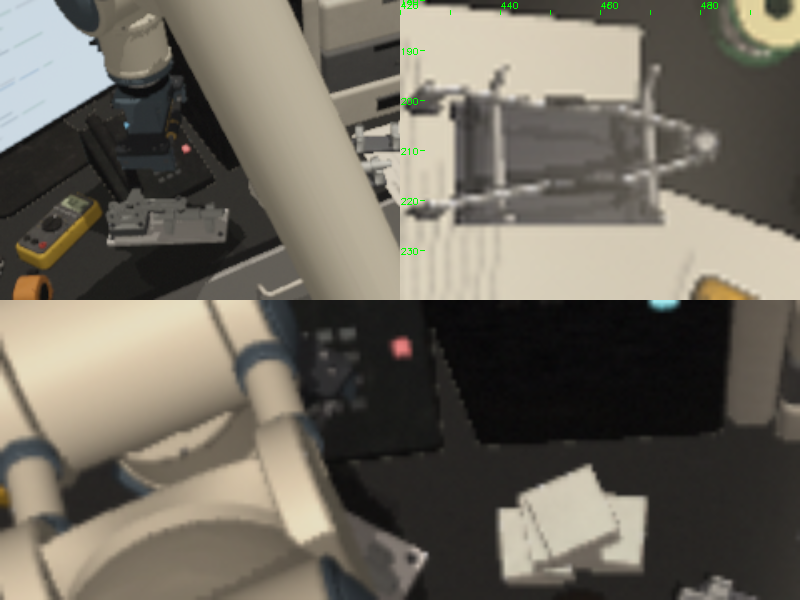

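The picture shows the gripper body over the nest at scene (207,190), where the kinematics puts it. Next I push the handle.

Emit:
jog_arm --claw '[1,1,1,1,1,1,1,1,1,1,1]' --pt "6.5 12.5 0" --pt "12.5 24 0" --pt "17 32.5 0" --pt "21 41 0" --pt "26 50 -1" --pt "30 57.5 -4" --pt "34.5 66.5 -8" --pt "39.5 75.5 -13" --pt "44 84.5 -19" --pt "48.5 93.5 -26" --pt "48.5 93.5 -26" --spin '[0,0,0,0,0,0,0,0,0,0,0]'

```text
clock: 3.37
eef_pos: [0.5313, 0.3783, 0.1299]
ee_rot: [0.855, 0.519, -0.001, -0.0]
force: [-1.3, -0.1, -0.5]
gripper_width: 0.005
gripper_force: 0.0
```

Emit:
jog_arm --claw '[1,1,1,1,1,1,1]' --pt "4 7.5 -9" --pt "8 15 -19" --pt "10.5 20.5 -31" --pt "13 25 -42" --pt "14 27 -48" --pt "14 27 -48" --pt "14 27 -48" --spin '[0,0,0,0,0,0,0]'

```text
clock: 3.95
eef_pos: [0.5449, 0.4038, 0.0833]
ee_rot: [0.855, 0.519, -0.001, 0.0]
force: [-0.2, -0.7, 1.4]
gripper_width: 0.005
gripper_force: 0.0
```

```bash
python3 - <<'E'
from h import *
s=viewer.snapshot('scene')[:,:,::-1].copy()
x=status.sense();print(x['eef_pos'],x['force'])
t=cv2.imread('pics/top1.png')
o=np.hstack([np.vstack([np.clip(crop(s,160,200,80,60,5)*1.8,0,255).astype(np.uint8),crop(t,415,180,80,60,5)]),np.vstack([crop(t,350,165,60,45,7)[:300,:400],crop(t,320,180,80,60,5)])])
cv2.imwrite('pics/c4.png',o)
E
```

```text
[0.54517374 0.40385559 0.08395891] [ 0.02944874 -0.58714541  0.04543797]
```

View pics/c4.png

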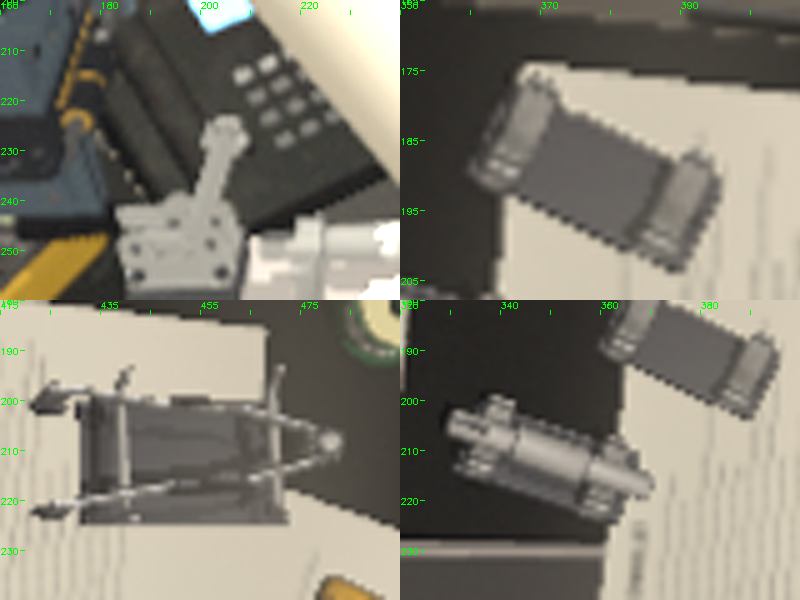

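The clamp arm now stands nearly upright, with its tip at scene (204,228). I'll press on in small steps to the stop and watch the force.

Emit:
jog_arm --claw '[1,1,1,1]' --pt "0.5 1 -4" --pt "1 2 -8" --pt "1 2 -8" --pt "1 2 -8" --spin '[0,0,0,0]'

```text
clock: 4.33
eef_pos: [0.5462, 0.406, 0.0759]
ee_rot: [0.855, 0.519, -0.0, -0.0]
force: [-0.1, -0.5, -0.5]
gripper_width: 0.006
gripper_force: 0.0
```

```bash
python3 - <<'E'
from h import *
p=np.array([0.46845,0.25897,-0.4801]);c,q=np.cos(p[2]),np.sin(p[2])
for th in(1.1,1.25,1.4):
    a=np.radians(164)-th; y=85+76*np.cos(a); z=54+76*np.sin(a)
    P=[p[0]-q*y/1e3,p[1]+c*y/1e3,z/1e3];print(th,y,z,px('scene',P),px('top',P))
t='top'
# stand from plate corners and tongs: x across,y to jaws (image left = world +y)
S=[(t,431,224.5,-37,59,5,0),(t,472.5,224.5,-37,-59,5,0),(t,431,200.5,37,59,5,0)]
print('stand',fit(S,[.42,-.33,0.]))
T=[(t,481,208.5,0,-65,60,0),(t,424.5,200,31,80,15,0),(t,424,221.5,-31,80,15,0)]
print('tongs',fit(T,[.42,-.33,0.]))
# rest from c4 (scale 7 at 350,165): block tops z40
g=lambda X,Y:(350+X/7,165+Y/7)
for z,nm in((10,'base'),):
    R=[(t,*g(280,272),-22,-50,10,0),(t,*g(320,185),22,-50,10,0),(t,*g(72,185),-22,50,10,0),(t,*g(125,65),22,50,10,0)]
    print('rest',fit(R,[.48,-.13,-.5]))
E
```

```text
1.1 70.53153520771352 128.61007657518098 [203.46455908 226.3608448 ] [213.62816605 173.79540444]
1.25 81.84359097835849 129.93442619845166 [199.24935589 226.15682583] [209.95577564 171.74737771]
1.4 93.22653289081542 129.5534523142148 [195.13140919 226.39364962] [206.40973391 169.83889882]
stand (array([ 0.42776573, -0.34642169,  0.01932587]), array([[ 0.4,  0.4],
       [ 0.1,  0.3],
       [-0.6, -0.9]]))
tongs (array([ 0.42952213, -0.3479702 ,  0.004306  ]), array([[-1.1,  0.2],
       [ 0. ,  0. ],
       [ 1. , -0.2]]))
rest (array([ 0.48973727, -0.1356747 , -0.49186455]), array([[ 0.2,  0.5],
       [ 1.6, -0.1],
       [-0.4, -3.6],
       [-0.8,  0.8]]))
```

Emit:
jog_arm --claw '[1,1,1,1]' --pt "0 0 -3" --pt "0 0 -6" --pt "0 0 -6" --pt "0 0 -6" --spin '[0,0,0,0]'

```text
clock: 4.67
eef_pos: [0.5467, 0.4065, 0.0703]
ee_rot: [0.855, 0.519, 0.001, -0.0]
force: [0.4, 3.1, 7.4]
gripper_width: 0.003
gripper_force: 3.9
```

```bash
python3 - <<'E'
from h import *
s=viewer.snapshot('scene')[:,:,::-1].copy()
x=status.sense();print(x['eef_pos'],x['force'])
cv2.imwrite('pics/scene3.png',s)
d=np.clip(crop(s,160,205,80,60,10)*1.8,0,255).astype(np.uint8)
cv2.imwrite('pics/c5.png',d)
E
```

```text
[0.54673491 0.40650345 0.07043353] [0.74029165 2.22522655 7.32726209]
```

View pics/c5.png

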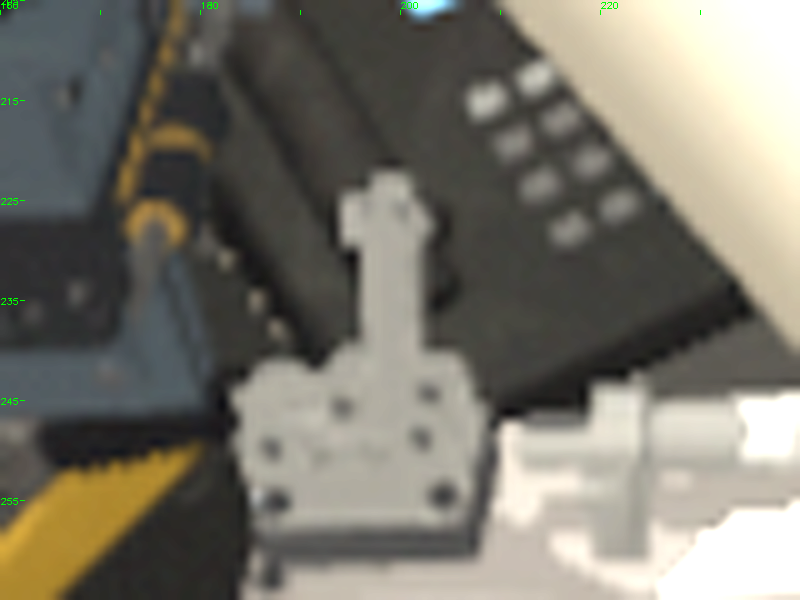

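The arm now stands vertical with its tip near (199,226), and the force has jumped to 7 N. I'll press a little more to be sure it is against the stop.

Emit:
jog_arm --claw '[1,1,1]' --pt "0 0 -2" --pt "0 0 -3" --pt "0 0 -3" --spin '[0,0,0]'

```text
clock: 4.97
eef_pos: [0.547, 0.4068, 0.0683]
ee_rot: [0.855, 0.519, 0.001, -0.0]
force: [-3.1, 1.0, 20.7]
gripper_width: 0.006
gripper_force: 9.9
```

At the stop: the force rose to 21 N with almost no travel. I'll retract straight up, then cross to the tongs in front of the furniture.

Emit:
jog_arm --claw '[1,1,1,1,1,1,1,1,1,1,1]' --pt "0 0 40" --pt "0 0 80" --pt "0 0 120" --pt "0 0 160" --pt "-35 -20 170" --pt "-70 -40 170" --pt "-105 -60 170" --pt "-140 -90 170" --pt "-150 -130 170" --pt "-160 -170 170" --pt "-165 -190 170" --spin '[0,0,0,0,0,0,0,0,0,0,0]'

```text
clock: 5.88
eef_pos: [0.3787, 0.2131, 0.2367]
ee_rot: [0.855, 0.519, -0.001, 0.0]
force: [1.7, 1.4, 0.2]
gripper_width: 0.004
gripper_force: 0.0
```

```bash
python3 - <<'E'
from h import *
t=viewer.snapshot('top')[:,:,::-1].copy(); cv2.imwrite('pics/top4.png',t)
s=viewer.snapshot('scene')[:,:,::-1].copy(); cv2.imwrite('pics/scene4.png',s)
print(status.sense()['eef_pos'])
for z in(0,.05,.1):print(z,w('top',355,165,z),w('top',505,180,z))
o=np.vstack([np.hstack([crop(t,190,155,80,60,5),crop(t,345,155,80,60,5)]),np.hstack([crop(s,180,205,80,60,5),crop(t,415,155,80,60,5)])])
cv2.imwrite('pics/c6.png',o)
E
```

```text
[0.37958403 0.21311993 0.23690315]
0 [ 0.56518062 -0.06695642  0.        ] [ 0.52694533 -0.50668947  0.        ]
0.05 [ 0.5522149  -0.06475569  0.05      ] [ 0.51526987 -0.48964994  0.05      ]
0.1 [ 0.53924918 -0.06255496  0.1       ] [ 0.5035944  -0.47261042  0.1       ]
```

View pics/c6.png

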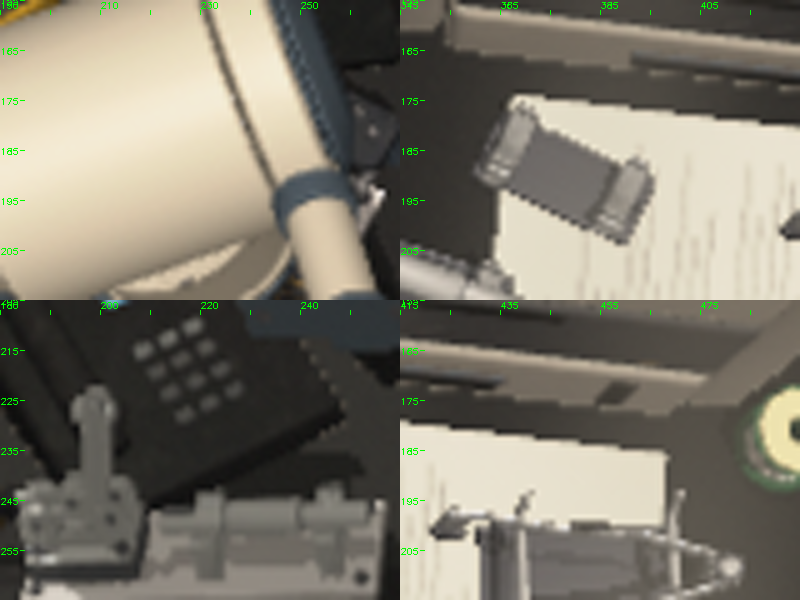

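```bash
cat > ef.py <<'E'
from h import *
from scipy.ndimage import map_coordinates
def seg(a,b,n=40): return np.linspace(a,b,n)
def grad(im):
    g=cv2.GaussianBlur(im,(0,0),.7).astype(np.float32)
    gx=sum(np.abs(cv2.Sobel(g[:,:,k],cv2.CV_32F,1,0))**2+np.abs(cv2.Sobel(g[:,:,k],cv2.CV_32F,0,1))**2 for k in range(3))
    return np.sqrt(gx)
def rect(x,y0,y1,z,skip=()):
    c=[(-x,y0,z),(x,y0,z),(x,y1,z),(-x,y1,z)]
    return [seg(c[i],c[(i+1)%4]) for i in range(4) if i not in skip]
def block(yc): # vee block rims
    o=[]
    for y in(yc-7,yc+7):
        o+=[seg((-22,y,40),(-15.3,y,40),8),seg((-15.3,y,40),(0,y,24.7),15),seg((0,y,24.7),(15.3,y,40),15),seg((15.3,y,40),(22,y,40),8)]
    return o+[seg((s*22,yc-7,40),(s*22,yc+7,40),10) for s in(-1,1)]
def score(G,cam,p,S):
    L=np.vstack(S)/1e3; c,s=np.cos(p[2]),np.sin(p[2])
    W=np.c_[p[0]+c*L[:,0]-s*L[:,1],p[1]+s*L[:,0]+c*L[:,1],L[:,2]]
    K=C[cam]; f=200/np.tan(np.radians(K['fov_y']/2)); q=(W-K['T'][:3,3])@K['T'][:3,:3]
    return np.minimum(map_coordinates(G,[K['cy']+f*q[:,1]/q[:,2],K['cx']+f*q[:,0]/q[:,2]],order=1),150).mean()
def efit(obs,p0,S,r=.012,ra=.08):
    from scipy.optimize import differential_evolution as de
    fn=lambda p:-sum(score(G,c,p,S) for G,c in obs)
    b=[(p0[0]-r,p0[0]+r),(p0[1]-r,p0[1]+r),(p0[2]-ra,p0[2]+ra)]
    o=de(fn,b,seed=1,popsize=20,maxiter=80); return np.round(o.x,4),round(-o.fun,1),round(-fn(p0),1)
E
python3 - <<'E'
from ef import *
t1=grad(cv2.imread('pics/top4.png'));t0=grad(cv2.imread('pics/top0.png'));s0=grad(cv2.imread('pics/scene0.png'));s1=grad(cv2.imread('pics/scene4.png'))
R=rect(22,-50,50,10)+block(-35)+block(35); R2=rect(22,-50,50,10)+rect(22,-50,50,0,(2,))[:]
print('rest',efit([(t1,'top')],[.4905,-.1357,-.49],R),efit([(t1,'top')],[.4905,-.1357,-.49],rect(22,-50,50,10)))
print('resttop0',efit([(t0,'top')],[.4905,-.1357,-.49],R))
N=rect(35,-60,144,10,(2,1))+block(-35)
print('nest',efit([(t0,'top')],[.4685,.259,-.48],N),efit([(t0,'top'),(s0,'scene')],[.4685,.259,-.48],N))
S=rect(37,-59,59,5)
print('stand',efit([(t1,'top')],[.4278,-.3464,.019],S))
print('plate',w('top',449,200.5,.071),w('top',457,200.5,.071),'prn',w('top',415,170,0),w('top',469,178,0))
print(px('scene',[.49,-.136,.03]),px('scene',[.43,-.348,.03]))
E
```

```text
rest (array([ 0.4911, -0.1338, -0.4557]), np.float64(148.7), np.float32(144.9)) (array([ 0.4909, -0.1346, -0.4377]), np.float64(149.9), np.float32(147.5))
resttop0 (array([ 0.4876, -0.1327, -0.4837]), np.float64(141.0), np.float32(136.5))
nest (array([ 0.4706,  0.2636, -0.482 ]), np.float64(147.1), np.float32(145.7)) (array([ 0.4695,  0.2638, -0.4999]), np.float32(295.4), np.float32(289.4))
stand (array([ 0.4306, -0.345 ,  0.0464]), np.float64(150.0), np.float32(149.5))
plate [ 0.44938861 -0.32529882  0.071     ] [ 0.44977547 -0.34739926  0.071     ] prn [ 0.55282337 -0.24406687  0.        ] [ 0.53121468 -0.4018785   0.        ]
[346.64114328 199.78608359] [410.47922535 188.74371244]
```

```bash
sed -i 's/np.minimum(\(.*\),150).mean()/np.sqrt(\1).mean()/' ef.py; python3 - <<'E'
from ef import *
L=lambda n:grad(cv2.imread(f'pics/{n}.png'))
t1,t0,s0,s1,tt=L('top4'),L('top0'),L('scene0'),L('scene4'),L('top1')
V=block(-35)+block(35); B=rect(22,-50,50,10); p=[.4905,-.1357,-.49]
for nm,S in(('R',V+B),('V',V),('B',B)): print(nm,[efit([(g,'top')],p,S) for g in(t1,t0,tt)])
print('rest both',efit([(t1,'top'),(s1,'scene')],p,V+B))
q=[.4685,.259,-.48]; E=rect(35,-60,144,10,(2,1))
cyl=[seg((s*8,a,36),(s*8,b,36)) for s in(-1,1) for a,b in((-60,-42),)]+[seg((s*11,-21,36),(s*11,0,36)) for s in(-1,1)]
for nm,S in(('blk',block(-35)),('blk+cyl',block(-35)+cyl),('all',E+block(-35)+cyl)): print('nest',nm,efit([(t0,'top')],q,S),efit([(t0,'top'),(s0,'scene')],q,S))
print('stand',efit([(t1,'top')],[.4278,-.3464,.019],rect(37,-59,59,5)),efit([(t1,'top')],[.4278,-.3464,.019],rect(37,-59,59,5,(2,))))
E
```

```text
R [(array([ 0.4878, -0.132 , -0.4405]), np.float64(17.2), np.float32(15.8)), (array([ 0.488 , -0.1318, -0.4798]), np.float64(16.4), np.float32(15.2)), (array([ 0.488 , -0.1321, -0.441 ]), np.float64(16.5), np.float32(15.1))]
V [(array([ 0.4924, -0.1343, -0.5205]), np.float64(16.2), np.float32(14.9)), (array([ 0.4932, -0.1346, -0.5342]), np.float64(14.5), np.float32(13.6)), (array([ 0.4923, -0.1343, -0.5196]), np.float64(15.5), np.float32(14.3))]
B [(array([ 0.4878, -0.1327, -0.4448]), np.float32(19.0), np.float32(16.9)), (array([ 0.4883, -0.1324, -0.482 ]), np.float64(19.8), np.float32(17.4)), (array([ 0.4879, -0.1326, -0.4526]), np.float32(18.2), np.float32(16.3))]
rest both (array([ 0.4879, -0.1321, -0.44  ]), np.float32(20.0), np.float32(18.7))
nest blk (array([ 0.4565,  0.2657, -0.5584]), np.float64(18.0), np.float32(16.1)) (array([ 0.4565,  0.2511, -0.5598]), np.float32(33.3), np.float32(30.7))
nest blk+cyl (array([ 0.4661,  0.2533, -0.5412]), np.float64(17.1), np.float32(16.2)) (array([ 0.4752,  0.2608, -0.514 ]), np.float64(33.7), np.float32(32.6))
nest all (array([ 0.4686,  0.2595, -0.4744]), np.float64(18.9), np.float32(18.9)) (array([ 0.4698,  0.2596, -0.4604]), np.float64(37.4), np.float32(36.9))
stand (array([ 0.4289, -0.3449,  0.0272]), np.float64(21.6), np.float32(20.9)) (array([ 0.4294, -0.3447,  0.0193]), np.float32(20.8), np.float32(20.0))
```

```bash
python3 - <<'E'
from h import *
for a in((481,208.3,.067),(421,201,.015),(427,199.5,.03),(421,222,.015),(428,220,.03),(447,200,.071),(458,200,.071)):print(a,w('top',*a))
t=cv2.imread('pics/top4.png').astype(int)
for v in(199,200,201,202):print(v,[int(x) for x in t[v,418:470].sum(1)])
E
```

```text
(481, 208.3, 0.067) [ 0.42968636 -0.41394745  0.067     ]
(421, 201, 0.015) [ 0.45716537 -0.25759426  0.015     ]
(427, 199.5, 0.03) [ 0.45900461 -0.27214718  0.03      ]
(421, 222, 0.015) [ 0.3959404  -0.25659989  0.015     ]
(428, 220, 0.03) [ 0.39983222 -0.27388081  0.03      ]
(447, 200, 0.071) [ 0.45070482 -0.31980831  0.071     ]
(458, 200, 0.071) [ 0.45123632 -0.35020321  0.071     ]
199 [667, 640, 596, 633, 345, 257, 286, 292, 291, 283, 356, 618, 623, 623, 577, 277, 339, 376, 427, 415, 379, 458, 580, 617, 668, 536, 511, 490, 660, 660, 626, 382, 380, 380, 380, 379, 381, 381, 455, 653, 652, 650, 650, 650, 649, 649, 649, 648, 630, 499, 354, 537]
200 [666, 636, 528, 349, 262, 257, 278, 278, 282, 371, 630, 636, 390, 448, 414, 211, 237, 295, 329, 302, 320, 360, 363, 394, 425, 365, 430, 483, 612, 670, 643, 320, 283, 234, 239, 246, 273, 270, 271, 393, 396, 400, 400, 400, 403, 403, 412, 425, 432, 378, 371, 535]
201 [664, 640, 537, 187, 268, 241, 245, 266, 320, 327, 465, 623, 196, 295, 284, 196, 211, 238, 321, 314, 372, 515, 315, 311, 309, 315, 340, 366, 398, 431, 425, 327, 315, 303, 300, 342, 362, 407, 409, 434, 507, 501, 396, 402, 405, 451, 600, 460, 366, 289, 374, 530]
202 [657, 638, 629, 566, 182, 176, 200, 228, 232, 353, 629, 624, 181, 254, 239, 168, 206, 204, 283, 287, 373, 564, 361, 323, 322, 323, 322, 324, 323, 324, 324, 327, 328, 326, 329, 341, 340, 357, 362, 369, 394, 382, 342, 346, 349, 372, 434, 454, 531, 577, 488, 518]
```

Emit:
jog_arm --claw '[0,0,0,0,0,0,0,0,0,0,0,0,0,0,0,0,0]' --pt "5 -313 0" --pt "5 -313 0" --pt "5 -313 0" --pt "5 -313 0" --pt "5 -313 0" --pt "5 -313 0" --pt "5 -313 0" --pt "5 -313 0" --pt "49 -565 -77" --pt "49 -565 -77" --pt "49 -565 -77" --pt "49 -565 -77" --pt "49 -565 -77" --pt "49 -565 -77" --pt "49 -565 -77" --pt "49 -565 -77" --pt "49 -565 -77" --spin '[0.492,0.492,0.492,0.492,0.492,0.492,0.492,0.492,0.492,0.492,0.492,0.492,0.492,0.492,0.492,0.492,0.492]'

```text
clock: 7.4
eef_pos: [0.4303, -0.3504, 0.1586]
ee_rot: [0.704, 0.711, 0.0, -0.001]
force: [0.1, 0.1, 0.1]
gripper_width: 0.997
gripper_force: 0.0
```

```bash
python3 - <<'E'
from h import *
x=status.sense();print(x['eef_pos'],x['ee_rot'],x['qpos'],x['gripper_width'])
E
```

```text
[ 0.43034283 -0.35035521  0.15863856] [ 7.03604460e-01  7.10591548e-01  1.97745127e-05 -6.45046635e-04] [-7.90923275e-01  4.68323473e-01  1.59566617e+00  2.95487310e-05
  1.07889344e+00 -8.00818525e-01] 0.9974568258581794
```

Emit:
jog_arm --claw '[0,0,0,0,0,0,0.495,0.495,0.495,0.495,0.495,0.495]' --pt "-1 -2 -35" --pt "-1 -2 -65" --pt "-1 -2 -90" --pt "-1 -2 -110" --pt "-1 -2 -110" --pt "-1 -2 -110" --pt "-1 -2 -110" --pt "-1 -2 -110" --pt "-1 -2 -110" --pt "-1 -2 -110" --pt "-1 -2 -110" --pt "-1 -2 -110" --spin '[0,0,0,0,0,0,0,0,0,0,0,0]'

```text
clock: 8.4
eef_pos: [0.4293, -0.3511, 0.0503]
ee_rot: [0.703, 0.711, 0.0, 0.0]
force: [-0.2, -0.2, 0.2]
gripper_width: 0.59
gripper_force: 0.0
```

Fingers are still closing; waiting a few rows.

Emit:
jog_arm --claw '[0.495,0.495,0.495,0.495,0.495,0.495]' --pt "0 0 0" --pt "0 0 0" --pt "0 0 0" --pt "0 0 0" --pt "0 0 0" --pt "0 0 0" --spin '[0,0,0,0,0,0]'

```text
clock: 8.9
eef_pos: [0.4293, -0.3511, 0.0501]
ee_rot: [0.703, 0.711, 0.0, 0.0]
force: [-0.3, 1.3, 5.8]
gripper_width: 0.504
gripper_force: 10.1
```

Emit:
jog_arm --claw '[0.495,0.495,0.495,0.495,0.495,0.495,0.495,0.495,0.495,0.495]' --pt "0 0 4" --pt "0 0 10" --pt "0 0 18" --pt "0 0 28" --pt "0 0 40" --pt "0 0 55" --pt "0 0 75" --pt "0 0 95" --pt "0 0 110" --pt "0 0 110" --spin '[0,0,0,0,0,0,0,0,0,0]'

```text
clock: 9.73
eef_pos: [0.4304, -0.3521, 0.1637]
ee_rot: [0.703, 0.711, -0.0, 0.003]
force: [-0.1, 0.2, -0.8]
gripper_width: 0.503
gripper_force: 7.7
```

```bash
python3 - <<'E'
from h import *
t=viewer.snapshot('top')[:,:,::-1].copy(); cv2.imwrite('pics/top5.png',t)
s=viewer.snapshot('scene')[:,:,::-1].copy(); cv2.imwrite('pics/scene5.png',s)
x=status.sense();print(x['eef_pos'],x['force'],x['moment'],x['gripper_width'],x['gripper_force'])
p=x['eef_pos'];print(px('scene',p),px('top',p))
o=np.hstack([crop(s,360,100,100,120,4),crop(t,390,130,100,120,4)])
cv2.imwrite('pics/c7.png',o)
E
```

```text
[ 0.42937188 -0.35115007  0.16068312] [-0.15505526 -0.62529242 -2.39225698] [ 0.0190591  -0.0402804  -0.03061048] 0.5032470316551999 7.750991731882095
[416.33337456 156.53404303] [466.99923857 201.92507576]
```

View pics/c7.png

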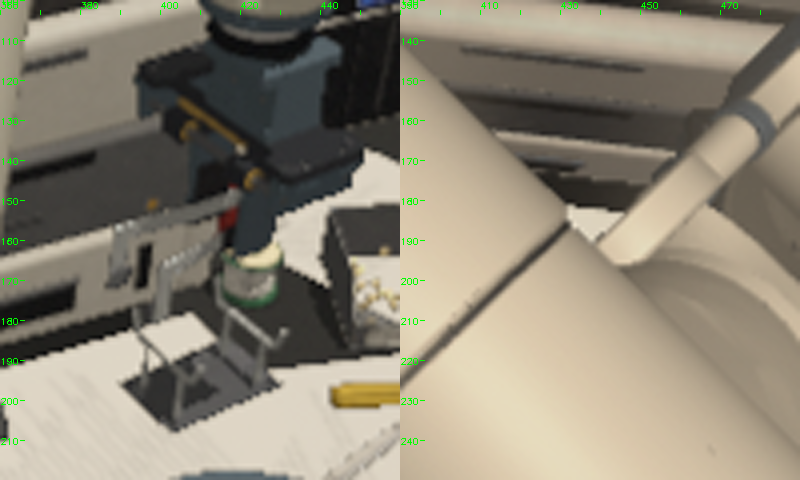

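The tongs hang level in the fingers, jaws at scene (389,170) and (400,178), and the stand is empty. Next I cross to the nest.

Emit:
jog_arm --claw '[0.495,0.495,0.495,0.495,0.495,0.495,0.495,0.495,0.495,0.495,0.495,0.495,0.495,0.495,0.495,0.495,0.495,0.495,0.495,0.495]' --pt "-8 10 15" --pt "-18 30 30" --pt "-28 55 45" --pt "-38 83 50" --pt "-48 112 50" --pt "-55 142 50" --pt "-55 172 50" --pt "-55 202 50" --pt "-55 232 50" --pt "-55 262 50" --pt "-55 292 50" --pt "-55 322 50" --pt "-55 352 50" --pt "-50 382 50" --pt "-42 412 50" --pt "-32 442 50" --pt "-22 472 50" --pt "-12 500 50" --pt "-4 522 50" --pt "-1 531 50" --spin '[0,0,-0.05,-0.1,-0.15,-0.2,-0.25,-0.3,-0.35,-0.4,-0.45,-0.487,-0.487,-0.487,-0.487,-0.487,-0.487,-0.487,-0.487,-0.487]'

```text
clock: 11.5
eef_pos: [0.4286, 0.1825, 0.2091]
ee_rot: [0.853, 0.522, -0.0, -0.0]
force: [0.1, -1.0, -1.1]
gripper_width: 0.502
gripper_force: 7.7
```

```bash
python3 - <<'E'
from ef import *
x=status.sense();p=x['eef_pos'];print(p,x['ee_rot'],x['gripper_width'],x['gripper_force'])
s=viewer.snapshot('scene')[:,:,::-1].copy(); cv2.imwrite('pics/scene6.png',s)
t=viewer.snapshot('top')[:,:,::-1].copy(); cv2.imwrite('pics/top6.png',t)
yd=np.array([.4573,.8893,0]);xd=np.array([.8893,-.4573,0])
for n,a,b,z in(('jawL',-.0275,.084,-.04),('jawR',.0275,.084,-.04),('jawc',0,.084,-.03),('shaft-60',0,.089-.06,0),('mid',0,.089,0)):
    q=p+yd*b+xd*a+[0,0,z]
    if n in('shaft-60','mid'):q[2]=.036
    print(n,np.round(q,4),px('scene',q),px('top',q))
# shaft now unclamped: refit on scene/top
E
```

```text
[0.4286095  0.18247996 0.20908282] [ 8.53169313e-01  5.21633923e-01 -2.73781962e-04 -3.14887019e-04] 0.5024200481720383 7.749602347612381
jawL [0.4426 0.2698 0.1691] [226.28771508 222.05232785] [228.52928605 192.26981928]
jawR [0.4915 0.2446 0.1691] [228.82379033 207.99088635] [239.08822281 174.19723353]
jawc [0.467  0.2572 0.1791] [226.98091591 212.18254198] [233.11553207 182.37315689]
shaft-60 [0.4419 0.2083 0.036 ] [253.96690338 247.62679813] [258.96752671 202.11306588]
mid [0.4693 0.2616 0.036 ] [233.19309517 248.40545532] [240.88328516 192.40460402]
```

Emit:
jog_arm --claw '[0.495,0.495,0.495,0.495,0.495,0.495,0.495,0.495]' --pt "0 0 -25" --pt "0 0 -55" --pt "0 0 -85" --pt "0 0 -105" --pt "0 0 -115" --pt "0 0 -117" --pt "0 0 -117" --pt "0 0 -117" --spin '[0,0,0,0,0,0,0,0]'

```text
clock: 12.27
eef_pos: [0.4283, 0.1795, 0.0935]
ee_rot: [0.854, 0.521, 0.0, 0.0]
force: [0.3, -0.0, -1.2]
gripper_width: 0.508
gripper_force: 7.8
```

```bash
python3 - <<'E'
from ef import *
x=status.sense();p=x['eef_pos'];print(p,x['ee_rot'],x['force'],x['gripper_width'],x['gripper_force'])
s=viewer.snapshot('scene')[:,:,::-1].copy(); cv2.imwrite('pics/scene7.png',s)
t=viewer.snapshot('top')[:,:,::-1].copy(); cv2.imwrite('pics/top7.png',t)
o=np.hstack([np.clip(crop(s,200,210,80,80,5)*1.4,0,255).astype(np.uint8),crop(t,205,160,80,80,5)])
cv2.imwrite('pics/c8.png',o)
yd=np.array([.4573,.8893,0]);xd=np.array([.8893,-.4573,0])
for n,a,b,z in(('jawLtip',-.0275,.084,-.04),('jawRtip',.0275,.084,-.04),('jawLfront',-.0275,.094,-.04)):
    q=p+yd*b+xd*a+[0,0,z];print(n,px('scene',q),px('top',q))
E
```

```text
[0.42832029 0.17945548 0.09346311] [8.53768505e-01 5.20652787e-01 1.04720165e-04 6.87609508e-05] [ 0.27580187 -0.03161167 -1.15133319] 0.5077528119336153 7.751054763793945
jawLtip [233.96503127 251.07857769] [237.54530389 200.50492889]
jawRtip [236.10021835 236.94142028] [247.23376782 183.77958806]
jawLfront [230.41360524 251.21189211] [234.50329488 198.86457819]
```

View pics/c8.png

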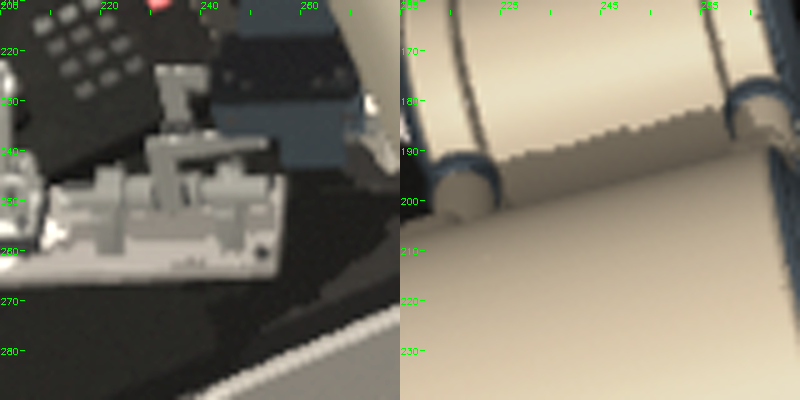

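The near jaw hangs at scene u 231–237 with its bottom at v 251, right where the model puts it. It is centred between the vee blocks at u≈222 and 247, so I go down around the shaft.

Emit:
jog_arm --claw '[0.495,0.495,0.495,0.495,0.495,0.495,0.495]' --pt "0 0 -6" --pt "0 0 -12" --pt "0 0 -18" --pt "0 0 -23" --pt "0 0 -27" --pt "0 0 -27" --pt "0 0 -27" --spin '[0,0,0,0,0,0,0]'

```text
clock: 12.95
eef_pos: [0.4281, 0.18, 0.0656]
ee_rot: [0.854, 0.521, -0.0, -0.0]
force: [0.0, -0.6, -1.0]
gripper_width: 0.505
gripper_force: 7.8
```

Emit:
jog_arm --claw '[0.55,0.6,0.65,0.7,0.8,1,1,1,1,1]' --pt "0 0 0" --pt "0 0 0" --pt "0 0 0" --pt "0 0 0" --pt "0 0 0" --pt "0 0 0" --pt "0 0 0" --pt "0 0 0" --pt "0 0 0" --pt "0 0 0" --spin '[0,0,0,0,0,0,0,0,0,0]'

```text
clock: 13.78
eef_pos: [0.4291, 0.1799, 0.0663]
ee_rot: [0.854, 0.521, 0.001, 0.0]
force: [3.4, -4.1, -0.5]
gripper_width: 0.404
gripper_force: 29.9
```

Emit:
jog_arm --claw '[1,1,1,1,1,1,1,1]' --pt "1 -0.5 2" --pt "1 -0.5 5" --pt "1 -0.5 9" --pt "1 -0.5 14" --pt "1 -0.5 20" --pt "1 -0.5 26" --pt "1 -0.5 30" --pt "1 -0.5 30" --spin '[0,0,0,0,0,0,0,0]'

```text
clock: 14.45
eef_pos: [0.4296, 0.1797, 0.0969]
ee_rot: [0.854, 0.521, 0.001, 0.0]
force: [0.9, 0.4, -4.1]
gripper_width: 0.402
gripper_force: 30.0
```

```bash
python3 - <<'E'
from ef import *
s=viewer.snapshot('scene')[:,:,::-1].copy(); cv2.imwrite('pics/scene8.png',s)
x=status.sense();p=x['eef_pos'];print(p,x['force'],x['moment'],x['gripper_width'],x['gripper_force'])
a=cv2.imread('pics/scene7.png').astype(int)
# rows of brightness down columns through shaft end (u=252) and vee block before/after
for u in(250,252,254,243,225,218):print(u,'now',s[225:265,u].sum(1).tolist(),'\n    before',a[225:265,u].sum(1).tolist())
E
```

```text
[0.4294418  0.17957808 0.09641449] [ 0.15998344 -0.63611165 -3.83694858] [-0.2101447   0.09907653  0.02576392] 0.3977321079276042 29.99066948890686
250 now [88, 83, 74, 76, 105, 136, 145, 146, 147, 146, 145, 231, 276, 230, 133, 213, 325, 354, 338, 312, 293, 345, 374, 372, 368, 375, 370, 325, 292, 294, 295, 295, 358, 390, 342, 265, 343, 401, 351, 281] 
    before [75, 88, 86, 74, 76, 98, 133, 145, 144, 144, 145, 143, 208, 260, 210, 110, 85, 81, 83, 82, 284, 358, 360, 343, 304, 284, 336, 324, 290, 295, 296, 310, 366, 390, 368, 325, 359, 363, 319, 280]
252 now [75, 80, 77, 78, 111, 139, 143, 144, 146, 146, 144, 234, 274, 197, 105, 287, 351, 326, 300, 289, 257, 263, 295, 360, 390, 388, 386, 335, 292, 295, 297, 298, 357, 352, 226, 123, 189, 286, 313, 272] 
    before [73, 75, 76, 74, 76, 97, 132, 147, 145, 143, 144, 143, 209, 288, 221, 86, 89, 89, 84, 103, 289, 361, 361, 344, 306, 287, 352, 335, 295, 294, 295, 354, 391, 356, 233, 125, 191, 289, 313, 274]
254 now [77, 73, 77, 78, 110, 139, 142, 144, 143, 145, 146, 148, 154, 117, 142, 243, 272, 275, 283, 279, 215, 153, 215, 342, 389, 390, 3
[... 763 characters left out ...]
 107, 195, 315, 355, 341, 316, 289, 273, 273, 284, 285, 286, 291, 296, 342, 371, 372, 372, 387, 396, 400, 351] 
    before [96, 95, 94, 98, 99, 98, 99, 94, 97, 96, 97, 90, 71, 58, 57, 55, 68, 92, 105, 133, 230, 307, 331, 322, 303, 278, 266, 273, 283, 287, 292, 293, 341, 371, 373, 371, 388, 395, 401, 350]
218 now [98, 122, 172, 155, 109, 96, 94, 96, 98, 94, 96, 101, 101, 101, 95, 82, 59, 56, 54, 49, 158, 186, 288, 335, 315, 289, 325, 334, 344, 320, 282, 295, 306, 347, 385, 395, 395, 395, 392, 342] 
    before [101, 122, 172, 155, 107, 94, 96, 95, 94, 94, 97, 98, 105, 101, 95, 84, 58, 50, 52, 53, 77, 145, 232, 321, 338, 307, 295, 310, 344, 318, 284, 296, 305, 347, 385, 394, 395, 394, 394, 343]
```

```bash
cat > tilt.py <<'E'
from ef import *
def prof(img,u0,u1,v0,v1):
    for v in range(v0,v1):print(v,''.join('%4d'%(img[v,u].sum()) for u in range(u0,u1,2)))
E
python3 - <<'E'
from tilt import *
s=viewer.snapshot('scene'); cv2.imwrite('pics/scene9.png',s[:,:,::-1]); x=status.sense();print(x['clock'],x['force'],x['moment'])
prof(s.astype(int),208,262,222,262)
E
```

```text
14.55 [-0.76850659  0.1862077  -4.31215419] [-0.19474501  0.09312926  0.01388732]
222  107 101 129 189 115 162 119  94 108 181 145  97  99  96  98  98  98  72  78  73  75  76  75  71  73  74  73
223  105 102 172 208 122 113  98 112 107 202 137  99  99  96  96  95  98  73 103  93  74  76  74  71  74  75  74
224  107 102 163 169 108  98 127 180 104 152 110 103 102  98 100  98  98  72 102  90  78  80  72  73  76  73  73
225  109 102 118 115 100  97 173 208 110  98  99 105  99  97  96  95  98  73  78  74 111  88  71  73  76  75  73
226  106  99  99 100 126 124 165 168  99  96  96  99 103  96  97  99  99  72  75  74 114  85  76  74  77  77  77
227  101  98  99 115 190 170 119 107  93  94  99  95 100  96  95 101  97  76  76  74  86  77  74  79  76  76  75
228  101 100 102 109 206 159  97  93  95  98  94  97 101 103 103 103 170  95  73  75  73  79  73  72  74  73  73
229  104  97  99  97 153 107  96  96 100  97  96  97  97 223 272 242 250 115  83  93 100  99  96 102 107 106 119
230  100 100  99 100  98  95 100  99  98  94  98  97 225 272 300 286 277 148 124 130 133 131 132 136 140 139 143
2
[... 2801 characters left out ...]
95 295 295 167  65  64
256  237 563 599 454 393 295 277 274 263 302 301 299 299 298 298 296 296 299 278 268 268 296 297 298 155  61  64
257  362 539 508 407 395 306 279 268 268 318 346 299 300 298 299 300 298 298 278 266 269 359 357 360 140  64  67
258  413 541 346 335 395 347 275 263 279 370 386 361 360 358 358 302 299 300 287 263 270 390 352 361 128  67  65
259  459 436 319 348 395 385 274 260 280 393 393 393 393 393 393 318 299 299 305 271 277 343 225 304 123  64  64
260  395 347 370 386 395 394 284 270 289 394 395 393 393 395 359 315 301 301 308 292 294 265 119 275 107  66  68
261  357 386 395 393 395 395 358 355 358 395 395 396 396 395 316 361 347 319 359 360 358 343 192 291 104  61  67
```

Emit:
jog_arm --claw '[1,1,1,1,1,1]' --pt "0 0 0" --pt "0 0 0" --pt "0 0 0" --pt "0 0 0" --pt "0 0 0" --pt "0 0 0" --spin '[0,0,0,0,0,0]'

```text
clock: 15.05
eef_pos: [0.4292, 0.1795, 0.0958]
ee_rot: [0.854, 0.521, -0.0, -0.0]
force: [-0.7, -0.0, -4.1]
gripper_width: 0.403
gripper_force: 30.0
```

```bash
python3 - <<'E'
from tilt import *
s=viewer.snapshot('scene'); cv2.imwrite('pics/scene10.png',s[:,:,::-1]); x=status.sense();print(x['clock'],x['eef_pos'],x['force'],x['moment'],x['gripper_force'])
prof(s.astype(int),208,262,228,254)
E
```

```text
15.1 [0.4292064 0.1794858 0.095866 ] [ 0.33612412 -0.42359334 -3.70429331] [-0.249718    0.00786197 -0.02062596] 29.99073475599289
228   99 103 102 106 205 155  94  96  96  96  99  97  95 101 103 104  99  89  76  80  79  78  72  74  76  75  77
229  100 100  97  99 154 107  94  99  96  94 100  95  94 168 298 265 238 120  74  85  88  85  96 100  97  95 109
230  100  98  99  99 101  95  98  97 100  94  98  95 247 259 317 298 283 156 121 128 127 127 133 133 133 130 140
231  104 102 103 101 100  95 101 102  98  96  97  98 272 280 271 275 276 171 144 145 144 146 146 144 144 143 143
232   96  99  99 102 100  94  99 100  96  98  94  99 204 273 272 275 274 180 143 147 143 144 143 141 144 144 143
233   99  98  99  97 100  94  99  99  95  98  96  99 119 273 272 215 188 135 143 159 144 145 142 145 146 142 145
234  103 103  98 100  95  94  96  97  98  97  97  77  59 262 269 225  73  86 142 155 144 144 142 145 146 147 146
235  104 107 103 101  98  93  99  96  97  98  81  61  54 245 269 274 102  81 143 138 146 145 144 148 144 144 144
236  108 110 105 101 101 100  99  99 100  84  64  54  51 198 272 
[... 1268 characters left out ...]
73 296 217 276  86  61
248  249 353 385 376 293 304 309 339 331 326 295 300 295 245 275 272 202 264 293 300 287 374 357 343 282  76  65
249  267 353 386 376 333 327 315 312 305 294 273 277 275 236 263 272 246 263 304 296 281 368 388 388 277  73  65
250  230 349 387 383 307 297 291 286 276 287 312 303 319 342 269 272 269 219 304 302 269 374 390 389 263  68  68
251  179 349 386 388 303 291 282 296 269 339 372 363 372 389 248 275 274 255 299 303 262 371 385 387 247  67  63
252  162 355 386 388 359 308 296 292 270 367 392 391 390 390 339 272 278 285 290 287 269 326 338 335 213  65  61
253  159 388 388 388 387 342 316 287 271 330 378 341 341 339 338 284 289 288 283 276 266 291 293 293 181  67  66
```

Emit:
jog_arm --claw '[1,1,1,1,1,1,1,1,1,1,1,1,1]' --pt "0 0 3" --pt "0 0 9" --pt "0 0 18" --pt "0 0 30" --pt "0 0 44" --pt "0 0 58" --pt "0 0 72" --pt "0 0 86" --pt "0 0 100" --pt "0 0 112" --pt "0 0 120" --pt "0 0 124" --pt "0 0 125" --spin '[0,0,0,0,0,0,0,0,0,0,0,0,0]'

```text
clock: 16.18
eef_pos: [0.4294, 0.1795, 0.2217]
ee_rot: [0.854, 0.521, 0.001, 0.0]
force: [-0.4, -0.6, -4.1]
gripper_width: 0.401
gripper_force: 30.0
```

Emit:
jog_arm --claw '[1,1,1,1,1,1,1,1,1,1,1,1,1,1,1,1,1,1,1,1]' --pt "-1 -3 0" --pt "-3 -10 0" --pt "-7 -20 0" --pt "-11 -34 0" --pt "-17 -51 0" --pt "-23 -70 0" --pt "-29 -89 0" --pt "-36 -108 0" --pt "-42 -127 0" --pt "-48 -146 0" --pt "-54 -165 0" --pt "-57 -184 0" --pt "-59 -204 0" --pt "-59 -224 0" --pt "-59 -243 0" --pt "-58 -260 0" --pt "-56 -274 0" --pt "-55 -284 0" --pt "-54 -290 0" --pt "-54 -292 0" --spin '[0,0,0,0,0,0,0,0,0,0,0,0.01,0.01,0.01,0.01,0.01,0.01,0.01,0.01,0.01]'

```text
clock: 17.85
eef_pos: [0.375, -0.1132, 0.2207]
ee_rot: [0.851, 0.525, -0.0, -0.0]
force: [0.5, -1.3, -2.9]
gripper_width: 0.401
gripper_force: 30.0
```

```bash
python3 - <<'E'
from tilt import *
s=viewer.snapshot('scene'); cv2.imwrite('pics/scene11.png',s[:,:,::-1]); t=viewer.snapshot('top'); cv2.imwrite('pics/top11.png',t[:,:,::-1])
x=status.sense();p=x['eef_pos'];print(x['clock'],p,x['ee_rot'],x['force'],x['moment'])
yd=np.array([.4484,.8938,0])
for b,z in((.015,-.02),(.08,-.046),(.135,-.056)):
    q=p+yd*b+[0,0,z];print(px('scene',q),px('top',q))
t4=cv2.imread('pics/top4.png').astype(int)
for y in(-.18,-.2,-.22,-.24,-.26):
    u,v=px('top',[.55,y,0]);u=int(round(u));print(y,u,round(v,1),t4[155:180,u].sum(1).tolist(),'x@v164,167,170',[round(w('top',u,k,0)[0],3) for k in(164,167,170)])
E
```

```text
17.95 [ 0.37490729 -0.11240146  0.2207528 ] [ 8.51114668e-01  5.24979760e-01 -1.04186748e-04 -2.50355972e-04] [ 0.02474567  0.07222167 -3.21954664] [-0.0995081   0.01176482  0.01871592]
[357.05360136 180.6134384 ] [370.84923792 216.00109221]
[333.8251268  188.73012075] [347.51009895 205.95943382]
[314.52292893 192.24712899] [328.61498821 196.97134339]
-0.18 393 170.6 [210, 212, 208, 211, 211, 413, 489, 398, 340, 332, 317, 254, 196, 206, 213, 216, 216, 216, 218, 221, 220, 222, 597, 650, 650] x@v164,167,170 [np.float64(0.57), np.float64(0.561), np.float64(0.552)]
-0.2 400 170.7 [201, 202, 205, 202, 203, 201, 474, 492, 383, 335, 312, 308, 230, 178, 227, 213, 205, 204, 204, 206, 206, 208, 208, 602, 657] x@v164,167,170 [np.float64(0.57), np.float64(0.561), np.float64(0.552)]
-0.22 407 170.8 [180, 190, 189, 184, 185, 188, 242, 488, 471, 362, 328, 306, 292, 196, 151, 257, 209, 185, 185, 186, 185, 186, 187, 436, 635] x@v164,167,170 [np.float64(0.571), np.float64(0.562), np.float64(0.552)]
-0.24 414 170.9 [115, 164, 175, 170, 182, 172, 170, 243, 490, 458, 347, 318, 292, 265, 164, 121, 288, 212, 166, 166, 163, 166, 163, 166, 543] x@v164,167,170 [np.float64(0.571), np.float64(0.562), np.float64(0.553)]
-0.26 420 171.0 [113, 109, 150, 158, 160, 166, 167, 163, 396, 509, 423, 336, 314, 302, 227, 127, 133, 191, 168, 152, 152, 152, 154, 152, 154] x@v164,167,170 [np.float64(0.571), np.float64(0.562), np.float64(0.553)]
```

```bash
python3 - <<'E'
from tilt import *
for n,u0,u1,v0,v1 in(('scene11',300,372,170,206),('top11',318,392,186,226)):
    print(n);prof(cv2.imread(f'pics/{n}.png').astype(int),u0,u1,v0,v1)
E
```

```text
scene11
170  369 375 385 395 398 404 410 417 418 423 425 428 430 432 432 433 431 430 428 423 413 401 530 557 529 502 452 153 153 147 153 152 154 156 149 154
171  369 374 385 395 399 405 409 416 418 422 426 428 429 432 432 432 431 430 427 423 414 401 499 510 469 420 398 153 149 149 154 153 151 153 155 154
172  368 372 386 395 398 402 409 416 419 422 426 427 430 432 432 434 430 430 427 423 414 401 441 429 403 385 333 167 166 154 154 152 154 152 154 148
173  366 374 385 395 399 404 409 415 418 420 425 427 430 432 432 434 431 430 426 423 415 401 386 385 327 351 286 209 222 163 152 153 153 153 150 151
174  368 374 385 394 399 404 411 415 418 423 426 427 430 432 433 434 431 430 427 423 415 400 324 332 285 302 288 264 275 198 153 153 152 150 151 152
175  368 374 381 394 399 404 410 415 419 422 426 427 430 432 432 434 431 430 426 423 415 402 300 287 288 287 286 288 247 173 149 152 153 153 152 153
176  366 373 380 394 399 404 410 413 419 423 425 428 430 432 432 432 431 430 427 423 416 402 310 287 289 288 286 269 170 131 152 153 152 151 152 150
177  365 373 381 394 399 403 410 413 419 421 426 
[... 9697 characters left out ...]
 140 121 151 248 216 197 175 210 279 309 312 291 261 380 448 344 349 353 358 356 320 310
222   74  68  73  75  73 196 526 547 536 525 508 494 431 286 232 112 114 135 173 222 219 212 188 227 283 314 314 297 279 374 487 373 351 327 324 313 308
223   71  73  76  75  73 297 572 555 547 536 523 507 420 355 215 108 115 128 138 171 223 216 195 214 239 291 318 311 252 284 384 425 333 321 318 317 315
224   71  69  73  76  94 440 576 567 557 547 535 506 376 337 175 107 115 127 135 168 200 202 200 210 228 247 296 264 253 259 272 322 315 327 325 326 317
225   72  72  69  72 160 521 583 574 568 556 548 486 338 274 129 107 115 127 137 169 192 197 190 208 218 229 247 246 254 259 260 263 270 284 285 276 293
```

```bash
python3 - <<'E'
from tilt import *
def pred(p,yd,phi,y,z=-41):
    c,s=np.cos(phi),np.sin(phi); return px('scene',np.array(p)+np.array([*yd,0])*(y*c+z*s)/1e3+np.array([0,0,(-y*s+z*c+10)/1e3]))
for nm,p,yd in(('nest10',[.4292,.1795,.0959],[.4573,.8893]),('now',[.3749,-.1124,.2208],[.4484,.8938])):
    print(nm,'tcp',px('scene',p))
    for f in(0,.1,.2,.3,.4,.5):
        a,b,c=(pred(p,yd,f,k) for k in(29,89,149)); print(f,np.round([a,b,c],1).tolist(),'slope',round(-(a-c)[1]/(a-c)[0],3))
E
```

```text
nest10 tcp [262.66383526 232.25474242]
0 [[253.6, 240.2], [232.6, 241.0], [211.5, 241.8]] slope 0.037
0.1 [[255.2, 240.8], [234.6, 243.1], [214.1, 245.3]] slope 0.107
0.2 [[256.9, 241.3], [236.9, 244.9], [217.2, 248.5]] slope 0.181
0.3 [[258.6, 241.7], [239.4, 246.6], [220.6, 251.5]] slope 0.258
0.4 [[260.4, 241.9], [242.2, 248.2], [224.4, 254.3]] slope 0.343
0.5 [[262.1, 242.1], [245.1, 249.5], [228.5, 256.8]] slope 0.437
now tcp [362.73153786 174.74375805]
0 [[351.9, 183.9], [330.6, 184.8], [309.3, 185.7]] slope 0.043
0.1 [[353.4, 184.5], [332.3, 187.1], [311.2, 189.6]] slope 0.12
0.2 [[355.0, 185.1], [334.1, 189.2], [313.5, 193.3]] slope 0.198
0.3 [[356.6, 185.5], [336.3, 191.2], [316.3, 196.7]] slope 0.279
0.4 [[358.3, 185.8], [338.7, 192.9], [319.6, 199.9]] slope 0.363
0.5 [[360.0, 185.9], [341.3, 194.4], [323.1, 202.7]] slope 0.454
```

Emit:
jog_arm --claw '[1,1,1,1,1,1,1,1,1,1,1,1,1]' --pt "1 -2 0" --pt "4 -6 0" --pt "10 -14 0" --pt "18 -25 0" --pt "28 -37 0" --pt "39 -51 0" --pt "49 -64 0" --pt "58 -76 0" --pt "65 -85 0" --pt "70 -91 0" --pt "73 -95 0" --pt "74.5 -96.5 0" --pt "74.5 -96.5 0" --spin '[0,0,0,0,0,0,0,0,0,0,0,0,0]'

```text
clock: 19.03
eef_pos: [0.4498, -0.2091, 0.2208]
ee_rot: [0.851, 0.525, -0.0, -0.0]
force: [0.5, 0.0, -4.0]
gripper_width: 0.403
gripper_force: 30.0
```

```bash
python3 - <<'E'
from tilt import *
s=viewer.snapshot('scene'); cv2.imwrite('pics/scene12.png',s[:,:,::-1]); t=viewer.snapshot('top'); cv2.imwrite('pics/top12.png',t[:,:,::-1])
x=status.sense();p=x['eef_pos'];print(x['clock'],p,x['ee_rot'],x['force'],x['moment'])
yd=[.4484,.8938]
def pos(phi,y,z=-41):
    c,k=np.cos(phi),np.sin(phi); return p+np.array([*yd,0])*(y*c+z*k)/1e3+np.array([0,0,(-y*k+z*c+10)/1e3])
for f in(0,.2,.3,.4,.5):
    print(f,[np.round(px(n,pos(f,k)),1).tolist() for n in('scene','top') for k in(29,149)])
# where is the beige arm? print visible mask rows around
for n,u0,u1,v0,v1 in(('scene12',340,384,150,204),('top12',330,400,160,206)):
    print(n,u0);prof(cv2.imread(f'pics/{n}.png').astype(int),u0,u1,v0,v1)
E
```

```text
19.1333 [ 0.44939489 -0.20855471  0.22090334] [ 8.50940233e-01  5.25262479e-01 -7.13787837e-05 -2.06264255e-04] [-0.1930327   0.13300556 -3.89438032] [-0.1446882  -0.01611802 -0.02687582]
0 [[365.9, 159.9], [325.9, 161.6], [403.3, 186.0], [361.5, 165.0]]
0.2 [[368.7, 161.1], [329.7, 169.1], [406.1, 188.0], [364.6, 169.6]]
0.3 [[370.2, 161.5], [332.2, 172.4], [407.7, 189.0], [366.9, 172.1]]
0.4 [[371.8, 161.8], [335.1, 175.6], [409.3, 189.9], [369.5, 174.8]]
0.5 [[373.4, 162.0], [338.3, 178.4], [411.0, 190.9], [372.6, 177.5]]
scene12 340
150  450 435 414 241 138 163 188 187 187 182 180 252 261 289 284 289 201 150 156 153 152 153
151  450 437 416 261 182 187 185 189 190 254 251 286 285 287 284 289 168 150 156 152 150 151
152  450 436 415 266 181 185 185 230 283 290 286 286 288 284 262 205 138 150 152 151 152 151
153  450 435 415 265 185 187 278 280 304 290 286 289 287 239 207  77 128 153 153 151 152 151
154  449 436 413 265 222 292 302 290 289 289 286 269 231 193 245  82 130 152 153 152 153 150
155  450 435 414 262 304 310 288 288 288 284 234 224 250 263 283  99 138 154 153 150 152 152
[... 10444 characters left out ...]
 237 225  80  89  93 102 104 111 117 126 134 143 329 543 543 546 554 565 573 386 288 296 309 319 325 335 333 339 353 340
202  149 243 113 170 271 260 198  90  90  92 100 110 114 119 128 136 152 404 535 539 544 547 555 442 304 306 312 323 328 334 336 338 343 349 340
203  196 275 266 227 247 267 165 157 123  93 101 108 113 122 131 137 198 476 529 536 541 546 428 316 295 311 321 325 330 335 337 340 347 351 353
204  231 192 236 267 266 255 167 166 161 177 108 109 118 125 130 138 269 513 523 529 513 384 306 292 302 317 323 330 334 338 344 343 348 351 354
205  275 267 183 193 305 280 209 248 179 175 171 135 119 125 132 145 365 513 517 526 378 284 292 299 309 318 327 333 337 344 346 347 352 356 360
```

```bash
python3 - <<'E'
from tilt import *
yd=np.array([.4484,.8938,0]);xd=np.array([.8938,-.4484,0])
def pos(p,f,e,y,z=-41):
    c,k=np.cos(f),np.sin(f); return np.array(p)+yd*(y*c+z*k)/1e3+xd*e/1e3+[0,0,(-y*k+z*c+10)/1e3]
for nm,cam,p,y,o in(('top12','top',[.4494,-.2086,.2209],149,(366.5,175.5)),('scene11','scene',[.3749,-.1124,.2208],29,(358,188.3)),('scene10','scene',[.4292,.1795,.0959],29,(256,243))):
    r=least_squares(lambda q:px(cam,pos(p,q[0],q[1],y))-o,[.3,0]);print(nm,r.x,r.cost)
    print([np.round(px(cam,pos(p,f,e,y)),1).tolist() for f in(.2,.3,.4) for e in(0,-6)])
print(px('scene',[.4246,-.05,.036]),px('scene',[.488,-.132,.04]))
E
```

```text
top12 [ 0.33549417 -7.54651625] 4.0389678347315804e-28
[[364.6, 169.6], [363.6, 171.6], [366.9, 172.1], [365.9, 174.1], [369.5, 174.8], [368.5, 176.7]]
scene11 [  0.35609866 -11.53332369] 1.0411418639823788e-20
[[355.0, 185.1], [355.2, 186.4], [356.6, 185.5], [356.8, 186.9], [358.3, 185.8], [358.5, 187.1]]
scene10 [ 0.15614088 -7.08331189] 1.2393090293659414e-18
[[256.9, 241.4], [256.8, 242.9], [258.6, 241.7], [258.5, 243.3], [260.4, 242.0], [260.2, 243.5]]
[334.02719888 219.87361488] [345.97581072 198.23309346]
```

Emit:
jog_arm --claw '[1,1,1,1,1,1,1,1,1,1]' --pt "0 0 -3" --pt "1 -0.5 -10" --pt "2 -1 -20" --pt "2 -1 -34" --pt "2 -1 -50" --pt "2 -1 -66" --pt "2 -1 -79" --pt "2 -1 -87" --pt "2 -1 -91" --pt "2 -1 -92" --spin '[0,0,0,0,0,0,0,0,0,0]'

```text
clock: 19.97
eef_pos: [0.4514, -0.2098, 0.1281]
ee_rot: [0.851, 0.525, -0.0, -0.001]
force: [-1.4, -0.2, -3.5]
gripper_width: 0.401
gripper_force: 30.0
```

```bash
python3 - <<'E'
from tilt import *
s=viewer.snapshot('scene'); cv2.imwrite('pics/scene13.png',s[:,:,::-1]); t=viewer.snapshot('top'); cv2.imwrite('pics/top13.png',t[:,:,::-1])
x=status.sense();p=x['eef_pos'];print(x['clock'],p,x['force'],x['moment'])
yd=np.array([.4484,.8938,0]);xd=np.array([.8938,-.4484,0])
def pos(p,f,e,y,z=-41):
    c,k=np.cos(f),np.sin(f); return np.array(p)+yd*(y*c+z*k)/1e3+xd*e/1e3+[0,0,(-y*k+z*c+10)/1e3]
print([np.round(px('top',pos(p,f,e,149)),1).tolist() for f in(.3,.35,.4) for e in(0,-6)])
i=t.astype(int)
for v in range(172,194):print(v,''.join('%4d'%i[v,u].sum() for u in range(354,388)))
E
```

```text
20.0667 [ 0.45187362 -0.21006471  0.12902988] [ 0.06963181 -0.45283907 -2.41688497] [-0.15443252  0.06777652 -0.01829517]
[[365.2, 179.0], [364.2, 180.8], [366.4, 180.2], [365.4, 182.0], [367.7, 181.4], [366.7, 183.2]]
172  458 453 448 442 436 428 423 416 409 396 380 362 312 178 165 170 173 178 180 180 185 190 192 194 197 199 203 202 206 216 283 419 503 507
173  465 461 455 451 445 439 435 428 416 392 372 354 301 180 166 169 176 179 181 186 189 192 195 196 196 200 202 205 211 263 396 495 519 515
174  473 470 464 458 453 449 444 434 413 386 331 302 224 177 221 330 529 476 479 439 192 191 196 196 200 203 205 207 239 362 473 524 523 522
175  481 477 472 465 463 457 450 429 407 372 289 224 213 301 342 357 460 581 581 572 537 536 536 534 524 476 477 447 316 443 531 536 531 526
176  488 483 478 473 469 463 444 417 378 324 223 222 320 381 383 372 376 416 436 595 593 592 592 590 588 577 575 545 405 516 542 541 535 534
177  493 489 487 481 474 462 432 397 334 227 192 295 406 409 400 390 381 367 364 408 420 591 590 592 591 589 564 433 482 545 545 543 541 539
178  499 495 493 485 476 447 416 35
[... 1520 characters left out ...]
 218 205 363 519 533 530 527 524 523 520 519 513 510 506 505 500 497 495 491 487 484 479 475 469 466 460 457 452 448 440 435 428 419 411
190  195 333 493 540 537 534 532 528 525 523 522 517 515 514 510 506 502 500 496 494 486 486 479 477 472 469 464 460 456 448 443 440 430 424
191  264 461 540 542 539 537 535 533 530 527 525 520 519 516 516 511 509 505 501 498 494 491 487 482 478 476 472 468 463 457 453 449 442 436
192  436 537 547 545 541 540 537 535 533 532 530 527 523 521 519 517 513 509 506 504 500 498 492 490 486 484 479 476 470 466 460 457 451 445
193  517 553 552 549 545 545 541 537 536 534 533 530 529 524 523 520 516 513 511 509 505 502 499 494 491 489 485 481 478 472 467 463 458 456
```

Emit:
jog_arm --claw '[1,1,1,1,1]' --pt "0 0 -4" --pt "0 0 -8" --pt "0 0 -12" --pt "0 0 -15" --pt "0 0 -15" --spin '[0,0,0,0,0]'

```text
clock: 20.48
eef_pos: [0.4515, -0.2098, 0.1133]
ee_rot: [0.851, 0.525, -0.0, -0.0]
force: [0.3, 0.3, -4.3]
gripper_width: 0.398
gripper_force: 30.0
```

Emit:
jog_arm --claw '[1,1,1,1,1]' --pt "0 0 -3" --pt "0 0 -6" --pt "0 0 -9" --pt "0 0 -10" --pt "0 0 -10" --spin '[0,0,0,0,0]'

```text
clock: 20.9
eef_pos: [0.452, -0.2099, 0.1038]
ee_rot: [0.851, 0.525, 0.0, 0.0]
force: [1.5, 2.5, 0.3]
gripper_width: 0.402
gripper_force: 30.0
```

Emit:
jog_arm --claw '[1,1,1,1,1,1]' --pt "0 0 -3" --pt "0 -0.5 -6" --pt "-0.5 -0.5 -9" --pt "-0.5 -1 -12" --pt "-0.5 -1 -14" --pt "-0.5 -1 -14" --spin '[0,0,0,0,0,0]'

```text
clock: 21.4
eef_pos: [0.4513, -0.2111, 0.0896]
ee_rot: [0.851, 0.525, -0.0, -0.0]
force: [0.8, 0.5, -0.7]
gripper_width: 0.404
gripper_force: 30.0
```

Emit:
jog_arm --claw '[1,1,1,1,1,1]' --pt "0 0 -3" --pt "0 -0.5 -6" --pt "-0.5 -0.5 -9" --pt "-0.5 -1 -12" --pt "-0.5 -1 -14" --pt "-0.5 -1 -14" --spin '[0,0,0,0,0,0]'

```text
clock: 21.9
eef_pos: [0.4507, -0.212, 0.0755]
ee_rot: [0.851, 0.525, -0.0, -0.0]
force: [1.2, -0.5, 1.6]
gripper_width: 0.406
gripper_force: 30.0
```

Emit:
jog_arm --claw '[1,1,1,1,1]' --pt "0 0 -2" --pt "0 0 -4" --pt "0 0 -6" --pt "0 0 -7" --pt "0 0 -7" --spin '[0,0,0,0,0]'

```text
clock: 22.32
eef_pos: [0.4505, -0.2121, 0.0687]
ee_rot: [0.851, 0.525, -0.0, -0.0]
force: [-1.4, -2.9, 3.9]
gripper_width: 0.373
gripper_force: 29.9
```

```bash
python3 - <<'E'
from tilt import *
x=status.sense();print(x['clock'],x['eef_pos'],x['force'],x['moment'])
E
```

```text
22.3167 [ 0.45051294 -0.21206618  0.06867703] [-1.39851133 -2.9273056   3.94493971] [-0.33911586  0.06822134  0.03844019]
```

Emit:
jog_arm --claw '[1,1,1,1]' --pt "0 0 -1.5" --pt "0 0 -3" --pt "0 0 -3" --pt "0 0 -3" --spin '[0,0,0,0]'

```text
clock: 22.65
eef_pos: [0.4507, -0.2122, 0.066]
ee_rot: [0.851, 0.525, -0.0, 0.0]
force: [-1.5, -3.9, 3.7]
gripper_width: 0.378
gripper_force: 29.8
```

Emit:
jog_arm --claw '[0.62,0.58,0.54,0.495,0.495,0.495,0.495]' --pt "0 0 0" --pt "0 0 0" --pt "0 0 0" --pt "0 0 0" --pt "0 0 0" --pt "0 0 0" --pt "0 0 0" --spin '[0,0,0,0,0,0,0]'

```text
clock: 23.23
eef_pos: [0.4506, -0.2119, 0.0658]
ee_rot: [0.851, 0.525, -0.0, -0.0]
force: [0.1, 0.4, -2.0]
gripper_width: 0.505
gripper_force: 7.6
```

```bash
python3 - <<'E'
from tilt import *
x=status.sense();p=x['eef_pos'];print(x['clock'],p,x['force'],x['moment'])
for n in('scene','top'):
    i=viewer.snapshot(n);cv2.imwrite(f'pics/{n}14.png',i[:,:,::-1])
    for y in(-60,-35,0,35,60):
        q=np.array([.488,-.132,.036])+np.array([.4484,.8938,0])*y/1e3;u,v=px(n,q);print(n,y,np.round([u,v],1),i[int(round(v)),int(round(u))])
E
```

```text
23.2333 [ 0.45063653 -0.21186137  0.06580587] [ 0.09427767  0.35412302 -2.01219521] [-0.02813417 -0.06138216  0.00685483]
scene -60 [364.5 198.4] [102 100  94]
scene -35 [356.8 198.7] [102 101  94]
scene 0 [346.  199.2] [123 120 113]
scene 35 [335.1 199.6] [185 176 156]
scene 60 [327.4 200. ] [192 183 161]
top -60 [396.9 197.9] [226 212 183]
top -35 [389.1 193.9] [225 211 182]
top 0 [378.1 188.3] [225 211 183]
top 35 [367.2 182.8] [227 212 184]
top 60 [359.4 178.9] [227 214 184]
```

Emit:
jog_arm --claw '[0.495,0.495,0.495,0.495,0.495,0.495,0.495,0.495,0.495]' --pt "0 0 3" --pt "0 0 8" --pt "0 0 15" --pt "0 0 25" --pt "0 0 38" --pt "0 0 54" --pt "0 0 72" --pt "0 0 90" --pt "0 0 100" --spin '[0,0,0,0,0,0,0,0,0]'

```text
clock: 24.08
eef_pos: [0.4512, -0.2123, 0.1685]
ee_rot: [0.851, 0.525, 0.001, 0.001]
force: [0.4, 0.4, -1.5]
gripper_width: 0.508
gripper_force: 7.6
```

Emit:
jog_arm --claw '[0.495,0.495,0.495,0.495,0.495,0.495,0.495,0.495,0.495,0.495,0.495,0.495,0.495,0.495,0.495,0.495,0.495]' --pt "-8 2 15" --pt "-25 10 30" --pt "-45 25 42" --pt "-62 48 45" --pt "-74 75 45" --pt "-80 104 45" --pt "-80 134 45" --pt "-80 164 45" --pt "-80 194 45" --pt "-80 224 45" --pt "-80 254 45" --pt "-80 284 45" --pt "-78 312 45" --pt "-75 336 45" --pt "-72 352 45" --pt "-71 360 45" --pt "-71 362 45" --spin '[0,0,0,0,0,0,0,0,0,0,0,0,0,0,0,0,0]'

```text
clock: 25.5
eef_pos: [0.3798, 0.1509, 0.2113]
ee_rot: [0.851, 0.526, 0.0, 0.0]
force: [-0.4, 0.1, -1.5]
gripper_width: 0.508
gripper_force: 7.6
```

```bash
python3 - <<'E'
from tilt import *
x=status.sense();p=x['eef_pos'];print(x['clock'],p,x['force'],x['gripper_width'])
t=viewer.snapshot('top');cv2.imwrite('pics/top15.png',t[:,:,::-1]);s=viewer.snapshot('scene');cv2.imwrite('pics/scene15.png',s[:,:,::-1])
i=t.astype(int)
print('cols',' '.join('%3d'%u for u in range(354,406,2)))
for v in range(170,208):print(v,''.join('%4d'%i[v,u].sum() for u in range(354,406,2)))
E
```

```text
25.5 [0.37981926 0.15092453 0.21134035] [-0.36826264  0.14482542 -1.51952231] 0.5081438832417015
cols 354 356 358 360 362 364 366 368 370 372 374 376 378 380 382 384 386 388 390 392 394 396 398 400 402 404
170  142 145 150 152 161 164 169 174 182 189 195 204 206 210 214 217 219 222 217 218 225 247 234 218 202 315
171  141 144 151 155 160 164 170 178 186 192 196 204 207 212 214 216 220 219 223 222 219 216 212 206 202 240
172  143 146 150 154 162 167 172 179 186 193 196 205 208 213 219 222 224 223 222 222 219 216 212 207 202 197
173  140 148 149 157 161 169 176 179 186 192 199 205 209 216 218 223 222 224 225 223 220 216 212 207 202 199
174  139 149 150 158 160 169 174 605 590 534 199 205 212 216 219 225 223 225 225 224 224 218 214 210 202 199
175  145 148 150 159 163 166 256 630 656 645 600 599 586 530 431 223 227 225 226 222 223 222 213 210 204 199
176  144 149 153 158 163 166 300 415 564 656 654 653 650 640 622 596 596 532 492 225 222 219 216 212 207 200
177  147 149 154 160 166 173 245 431 410 612 654 653 651 650 650 650 650 639 633 599 600 535 526 210 204 200
178  145 150 149 140 4
[... 2547 characters left out ...]
58 387 399 384 342 631 639 660 662 653 646 666
202  159 166 175 183 188 567 657 655 653 653 650 650 650 648 614 610 324 335 412 627 638 660 660 640 651 640
203  161 167 174 186 189 610 656 655 653 652 651 650 650 648 615 650 602 281 407 623 638 660 662 610 654 619
204  162 169 173 183 188 609 656 655 654 652 652 650 650 647 607 650 650 604 604 634 623 660 663 594 657 620
205  162 166 172 185 192 649 657 655 653 652 650 650 650 646 612 650 650 653 628 645 596 660 662 603 659 626
206  350 170 153 169 201 659 658 655 653 651 651 650 650 647 615 652 653 652 606 652 590 660 662 614 658 619
207  326 316 205 169 465 495 657 655 653 652 652 650 649 647 613 650 652 654 603 653 603 660 662 607 656 610
```

```bash
python3 - <<'E'
from tilt import *
T=grad(cv2.imread('pics/top15.png'))
V=lambda:0
cyl=[seg((s*8,a,36),(s*8,b,36),15) for s in(-1,1) for a,b in((-60,-43),(-27,-21),(21,27),(43,60))]+[seg((s*11,-21,36),(s*11,21,36),40) for s in(-1,1)]+[seg((-11,k,36),(11,k,36),20) for k in(-21,21)]+[seg((-8,k,36),(8,k,36),16) for k in(-60,60)]
print('shaft',efit([(T,'top')],[.486,-.135,-.46],cyl,.01,.06))
print('base',efit([(T,'top')],[.488,-.132,-.46],rect(22,-50,50,10),.01,.06))
t0=grad(cv2.imread('pics/top1.png'))
print('done shaft',efit([(T,'top')],[.4246,-.0496,-.3],cyl,.012,.3),'base',efit([(T,'top')],[.4246,-.0496,-.3],rect(22,-50,50,10),.012,.3))
s=cv2.imread('pics/scene15.png').astype(int)
print('cols',' '.join('%3d'%u for u in range(318,376,2)))
for v in range(186,214):print(v,''.join('%4d'%s[v,u].sum() for u in range(318,376,2)))
E
```

```text
shaft (array([ 0.4912, -0.1366, -0.4214]), np.float32(17.2), np.float32(15.4))
base (array([ 0.4882, -0.1323, -0.4336]), np.float32(18.3), np.float32(18.2))
done shaft (array([ 0.4225, -0.0514, -0.3211]), np.float32(18.8), np.float32(18.2)) base (array([ 0.4221, -0.0501, -0.2994]), np.float64(17.6), np.float32(17.0))
cols 318 320 322 324 326 328 330 332 334 336 338 340 342 344 346 348 350 352 354 356 358 360 362 364 366 368 370 372 374
186  414 420 424 428 431 440 444 450 453 454 456 457 457 457 457 455 454 447 433 377 268 188 154 156 155 155 154 154 155
187  413 420 423 428 432 438 444 449 454 453 456 457 457 458 457 457 452 447 434 330 150 153 153 155 153 154 152 153 157
188  413 420 423 428 431 440 445 449 452 453 454 457 458 457 457 455 454 448 433 318 153 153 153 156 155 154 154 401 542
189  411 420 422 428 431 440 443 451 451 453 454 458 458 458 457 456 454 450 439 329 154 153 155 154 152 155 520 582 631
190  411 418 422 428 431 440 443 449 452 453 454 455 457 458 457 457 452 451 439 331 156 152 154 153 450 541 622 630 630
191  411 419 420 426 431 440 442 449 451 453 454 457 45
[... 2027 characters left out ...]
433 437 442 448 449 451 454 456 458 457 458 455 455 452 441 420 334 566 613 619 631 616 601 598
209  403 408 412 420 422 432 437 440 446 449 453 454 455 459 457 459 457 455 453 442 427 265 568 616 604 629 628 601 607
210  403 407 411 420 422 431 438 441 446 449 454 453 455 457 457 459 455 455 454 442 431 498 603 619 599 620 630 608 617
211  401 408 413 419 422 431 437 440 444 452 452 454 455 458 458 456 457 455 452 442 433 612 624 603 616 606 623 613 622
212  401 407 413 420 422 431 438 440 442 449 453 453 456 459 457 456 457 455 454 444 433 630 628 599 622 597 613 614 613
213  400 406 411 418 422 430 435 440 442 449 452 453 455 458 457 458 457 455 452 444 434 606 630 616 604 606 617 611 610
```

```bash
python3 - <<'E'
from tilt import *
for n in('scene1','scene3','scene4','scene6','scene7','scene9','scene10'):
    i=cv2.imread(f'pics/{n}.png').astype(int);print(n,[i[199,u].tolist() for u in(322,330,338,346,354,362)])
E
```

```text
scene1 [[152, 172, 181], [45, 49, 51], [156, 171, 178], [191, 207, 216], [135, 147, 154], [191, 207, 215]]
scene3 [[48, 52, 54], [47, 51, 53], [162, 176, 184], [197, 213, 222], [140, 153, 159], [196, 213, 221]]
scene4 [[117, 135, 142], [123, 142, 151], [129, 148, 156], [135, 155, 164], [136, 157, 165], [136, 156, 164]]
scene6 [[137, 157, 166], [141, 161, 171], [143, 162, 171], [136, 156, 164], [137, 150, 156], [194, 210, 219]]
scene7 [[150, 171, 179], [45, 49, 51], [155, 169, 177], [189, 206, 214], [133, 146, 152], [189, 206, 214]]
scene9 [[150, 171, 179], [51, 58, 61], [155, 169, 177], [189, 206, 214], [133, 146, 152], [189, 205, 214]]
scene10 [[150, 171, 179], [48, 53, 55], [155, 170, 177], [189, 206, 214], [133, 146, 152], [189, 206, 214]]
```

Emit:
jog_arm --claw '[0.495,0.495,0.495,0.495,0.495,0.495,0.495]' --pt "10 6 -10" --pt "25 15 -30" --pt "40 24 -52" --pt "50 29 -72" --pt "50 29 -86" --pt "50 29 -92" --pt "50 29 -92" --spin '[0,0,0,0,0,0,0]'

```text
clock: 26.18
eef_pos: [0.4288, 0.1778, 0.118]
ee_rot: [0.851, 0.525, -0.001, -0.0]
force: [-0.5, 0.0, -1.4]
gripper_width: 0.501
gripper_force: 7.6
```

```bash
python3 - <<'E'
from tilt import *
x=status.sense();p=x['eef_pos'];print(x['clock'],p)
s=viewer.snapshot('scene');cv2.imwrite('pics/scene16.png',s[:,:,::-1]);i=s.astype(int);b=cv2.imread('pics/scene7.png').astype(int)
for nm,i in(('now',i),('empty',b)):
    print(nm,' '.join('%3d'%u for u in range(318,374,2)))
    for v in range(188,212):print(v,''.join('%4d'%i[v,u].sum() for u in range(318,374,2)))
for yaw in(-.435,-.465):
    yd=np.array([-np.sin(yaw),np.cos(yaw),0])
    print(yaw,[(k,np.round(px('scene',np.array([.488,-.132,z])+yd*(k-5)/1e3),1).tolist()) for k,z in((-60,.036),(60,.036),(60,.044),(-60,.044),(-21,.047),(21,.047))])
E
```

```text
26.1833 [0.42879568 0.17776038 0.11798626]
now 318 320 322 324 326 328 330 332 334 336 338 340 342 344 346 348 350 352 354 356 358 360 362 364 366 368 370 372
188  500 498 495 485 475 454 361 362 358 360 364 362 362 359 361 342 288 247 182 144 145 146 143 145 145 148 148 385
189  501 499 495 487 478 460 361 362 357 361 362 359 358 355 345 250 182 146 144 145 146 147 147 146 147 147 504 564
190  502 499 497 490 478 464 377 362 359 360 359 359 341 262 248 146 145 145 145 150 146 147 145 147 432 523 604 612
191  501 500 498 493 480 469 385 359 356 362 340 290 245 146 147 146 147 148 147 146 146 147 383 523 580 613 612 612
192  502 501 498 495 481 469 395 360 350 342 245 181 147 145 143 145 143 149 146 143 145 502 564 612 613 612 613 612
193  501 501 498 495 482 473 432 340 259 244 147 148 148 147 145 145 148 145 317 289 281 603 612 612 612 612 612 612
194  504 501 499 495 485 475 453 261 225 241 148 144 146 146 147 144 147 388 405 404 382 613 612 612 612 613 611 600
195  504 502 498 495 487 478 460 224 289 281 184 146 145 146 196 198 504 395 425 491 486 612 612 612 612 612 610 595
196  
[... 4378 characters left out ...]
303 301 301 301 297 297 258 436 402 318 542 589 596 609 595 580
209  510 507 506 504 498 484 472 340 438 423 309 305 304 315 311 304 275 261 238 339 340 249 545 594 582 608 606 579
210  509 509 506 504 499 487 475 419 431 403 282 237 233 243 237 238 207 193 168 173 224 474 582 596 577 599 608 587
211  509 511 507 504 501 488 477 453 324 287 207 159 158 474 520 523 523 520 506 515 522 590 602 582 595 584 602 591
-0.435 [(-60, [365.9, 197.9]), (60, [329.0, 200.2]), (60, [329.0, 198.4]), (-60, [366.1, 196.0]), (-21, [354.1, 196.1]), (21, [341.1, 196.9])]
-0.465 [(-60, [366.0, 198.3]), (60, [329.0, 199.9]), (60, [328.9, 198.0]), (-60, [366.1, 196.4]), (-21, [354.1, 196.2]), (21, [341.1, 196.8])]
```

```bash
python3 - <<'E'
from tilt import *
a=cv2.imread('pics/scene7.png');b=cv2.imread('pics/scene16.png')
for nm,(u0,u1,v0,v1) in dict(jawtop=(228,240,222,240),nearjaw=(229,239,236,250),arm=(238,252,233,242)).items():
    T=a[v0:v1,u0:u1];R=b[v0-16:v1+8,u0-8:u1+8]
    m=cv2.matchTemplate(cv2.resize(R,None,fx=4,fy=4,interpolation=2),cv2.resize(T,None,fx=4,fy=4,interpolation=2),cv2.TM_CCOEFF_NORMED)
    _,s,_,l=cv2.minMaxLoc(m);print(nm,round(s,3),'du,dv',l[0]/4-8,l[1]/4-16)
q7=[.4283,.1795,.0935];q=[.4288,.1778,.118]
o=np.array([.03,.07,-.03]);print(px('scene',q+o)-px('scene',q7+o))
E
```

```text
jawtop 0.851 du,dv 1.25 -3.0
nearjaw 0.518 du,dv 1.25 -3.0
arm 0.748 du,dv 2.0 -4.5
[-0.76184636 -6.3080276 ]
```

Emit:
jog_arm --claw '[0.495,0.495,0.495,0.495,0.495,0.495,0.495,0.495,0.495,0.495,0.495,0.495,0.495,0.495,0.495,0.495,0.495,0.495,0.495,0.495]' --pt "0 0 15" --pt "-5 -5 40" --pt "-15 -15 65" --pt "-30 -35 85" --pt "-45 -60 95" --pt "-55 -90 95" --pt "-58 -120 95" --pt "-58 -150 95" --pt "-58 -180 95" --pt "-58 -210 95" --pt "-58 -240 95" --pt "-58 -270 95" --pt "-58 -300 95" --pt "-58 -330 95" --pt "-55 -360 95" --pt "-50 -390 95" --pt "-42 -418 95" --pt "-32 -444 95" --pt "-22 -466 95" --pt "-15 -480 95" --spin '[0,0,0,0,0,0,0,0.03,0.07,0.12,0.17,0.22,0.27,0.32,0.37,0.42,0.45,0.477,0.477,0.477]'

```text
clock: 27.9
eef_pos: [0.4149, -0.3037, 0.2154]
ee_rot: [0.703, 0.711, -0.0, 0.001]
force: [-0.0, 0.7, -2.2]
gripper_width: 0.503
gripper_force: 7.6
```

Emit:
jog_arm --claw '[0.495,0.495,0.495,0.495,0.495,0.495,0.495,0.495,0.495]' --pt "4 -15 -5" --pt "9 -30 -20" --pt "13 -42 -40" --pt "15 -48 -60" --pt "15 -49 -80" --pt "15 -49 -95" --pt "15 -49 -105" --pt "15 -49 -108" --pt "15 -49 -108" --spin '[0,0,0,0,0,0,0,0,0]'

```text
clock: 28.65
eef_pos: [0.4294, -0.3499, 0.1059]
ee_rot: [0.703, 0.711, -0.0, -0.0]
force: [-0.8, 0.7, -0.8]
gripper_width: 0.503
gripper_force: 7.6
```

```bash
python3 - <<'E'
from tilt import *
a=cv2.imread('pics/scene5.png');s=viewer.snapshot('scene')[:,:,::-1].copy();cv2.imwrite('pics/scene17.png',s)
p=status.sense()['eef_pos'];print(p)
e=px('scene',p+[0,.08,-.03])-px('scene',np.array([.42937,-.35115,.16068])+[0,.08,-.03]);print('expected',e)
for nm,(u0,u1,v0,v1) in dict(farjaw=(384,394,154,172),nearjaw=(395,405,162,184),arm=(398,416,148,166)).items():
    T=a[v0:v1,u0:u1];y0=v0+int(e[1])-10;x0=u0-10;R=s[y0:y0+v1-v0+22,x0:x0+u1-u0+20]
    m=cv2.matchTemplate(cv2.resize(R,None,fx=4,fy=4,interpolation=2),cv2.resize(T,None,fx=4,fy=4,interpolation=2),cv2.TM_CCOEFF_NORMED)
    _,c,_,l=cv2.minMaxLoc(m);print(nm,round(c,3),l[0]/4+x0-u0,l[1]/4+y0-v0)
E
```

```text
[ 0.42974216 -0.35011095  0.10654479]
expected [-1.92514042 13.45609619]
farjaw 0.642 8.25 25.0
nearjaw 0.569 10.0 25.0
arm 0.672 -0.75 24.25
```

Emit:
jog_arm --claw '[0.495,0.495,0.495,0.495,0.495,0.495,0.495,0.495]' --pt "0 -1 -6" --pt "0 -1 -13" --pt "0 -1 -20" --pt "0 -1 -26" --pt "0 -1 -31" --pt "0 -1 -35" --pt "0 -1 -37" --pt "0 -1 -37" --spin '[0,0,0,0,0,0,0,0]'

```text
clock: 29.37
eef_pos: [0.4296, -0.3508, 0.0684]
ee_rot: [0.703, 0.711, 0.0, -0.0]
force: [0.4, 0.5, -0.5]
gripper_width: 0.506
gripper_force: 7.6
```

Emit:
jog_arm --claw '[0.495,0.495,0.495,0.495,0.495,0.495]' --pt "0 0 -3" --pt "0 0 -6" --pt "0 0 -9" --pt "0 0 -11" --pt "0 0 -12" --pt "0 0 -12" --spin '[0,0,0,0,0,0]'

```text
clock: 29.87
eef_pos: [0.4297, -0.351, 0.0567]
ee_rot: [0.703, 0.711, -0.0, -0.0]
force: [-0.1, -0.6, 0.7]
gripper_width: 0.504
gripper_force: 7.6
```

Emit:
jog_arm --claw '[0.495,0.495,0.495,0.495,0.495]' --pt "0 0 -2" --pt "0 0 -4" --pt "0 0 -6" --pt "0 0 -6" --pt "0 0 -6" --spin '[0,0,0,0,0]'

```text
clock: 30.28
eef_pos: [0.4299, -0.3514, 0.0512]
ee_rot: [0.703, 0.711, -0.0, 0.0]
force: [-0.5, -1.9, 5.3]
gripper_width: 0.507
gripper_force: 7.6
```

Emit:
jog_arm --claw '[0.46,0.43,0.4,0.3,0.2,0,0,0,0,0]' --pt "0 0 0" --pt "0 0 0" --pt "0 0 0" --pt "0 0 0" --pt "0 0 0" --pt "0 0 0" --pt "0 0 0" --pt "0 0 0" --pt "0 0 0" --pt "0 0 0" --spin '[0,0,0,0,0,0,0,0,0,0]'

```text
clock: 31.12
eef_pos: [0.4298, -0.351, 0.0509]
ee_rot: [0.703, 0.711, 0.0, -0.0]
force: [1.1, -0.0, -0.0]
gripper_width: 0.999
gripper_force: 0.0
```

Emit:
jog_arm --claw '[0,0,0,0,0,0,0,0,0,0,0]' --pt "0 0 0" --pt "0 0 0" --pt "0 0 6" --pt "0 0 15" --pt "0 0 28" --pt "0 0 45" --pt "0 0 70" --pt "0 0 100" --pt "0 0 135" --pt "0 0 170" --pt "0 0 170" --spin '[0,0,0,0,0,0,0,0,0,0,0]'

```text
clock: 32.03
eef_pos: [0.4317, -0.353, 0.2283]
ee_rot: [0.703, 0.711, -0.0, 0.005]
force: [0.9, -1.1, 0.7]
gripper_width: 0.997
gripper_force: 0.0
```

Emit:
jog_arm --claw '[0,0,0,0,0,0,0,0,0,0,0,0,0,0,0,0,0,0]' --pt "-55 150 30" --pt "-55 150 30" --pt "-55 150 30" --pt "-55 150 30" --pt "-55 150 30" --pt "-55 400 30" --pt "-55 400 30" --pt "-55 400 30" --pt "-55 400 30" --pt "-55 400 30" --pt "-55 400 30" --pt "-50 564 16" --pt "-50 564 16" --pt "-50 564 16" --pt "-50 564 16" --pt "-50 564 16" --pt "-50 564 16" --pt "-50 564 16" --spin '[0,0,0,0,0,0,0,0,0,0,0,0,0,0,0,0,0,0]'

```text
clock: 33.53
eef_pos: [0.3795, 0.2128, 0.2373]
ee_rot: [0.702, 0.712, -0.0, 0.0]
force: [-0.7, -0.6, 0.1]
gripper_width: 1.004
gripper_force: 0.0
```

```bash
python3 - <<'E'
from tilt import *
t=viewer.snapshot('top')[:,:,::-1].copy();s=viewer.snapshot('scene')[:,:,::-1].copy()
cv2.imwrite('pics/top18.png',t);cv2.imwrite('pics/scene18.png',s);print(status.sense()['eef_pos'],status.sense()['clock'])
def mt(a,b,u0,u1,v0,v1,d=8):
    T=a[v0:v1,u0:u1];R=b[v0-d:v1+d,u0-d:u1+d]
    m=cv2.matchTemplate(cv2.resize(R,None,fx=4,fy=4,interpolation=2),cv2.resize(T,None,fx=4,fy=4,interpolation=2),cv2.TM_CCOEFF_NORMED)
    _,c,_,l=cv2.minMaxLoc(m);return round(c,3),l[0]/4-d,l[1]/4-d
t4=cv2.imread('pics/top4.png');s0=cv2.imread('pics/scene0.png');s1=cv2.imread('pics/scene1.png')
print('top hinge',mt(t4,t,472,486,202,214),'jawF',mt(t4,t,419,432,195,206),'jawN',mt(t4,t,419,432,216,227),'plate',mt(t4,t,444,462,196,204))
print('scene jawF',mt(s1,s,383,391,178,198),'jawN',mt(s1,s,393,402,190,210),'hinge',mt(s1,s,424,432,165,182),'all',mt(s1,s,380,435,165,212))
print('mean diff top stand',np.abs(t[190:230,415:490].astype(int)-t4[190:230,415:490]).mean(),'scene stand',np.abs(s[160:212,380:435].astype(int)-s1[160:212,380:435]).mean())
t1=cv2.imread('pics/top1.png');print('done shaft',mt(t1,t,328,366,195,226),'moved shaft vs top15',mt(cv2.imread('pics/top15.png'),t,356,402,172,204))
print('clamp arm scene',mt(cv2.imread('pics/scene4.png'),s,192,210,218,245))
E
```

```text
[0.37982548 0.21197124 0.23732375] 33.6333
top hinge (0.913, 0.5, -0.25) jawF (0.897, 0.25, -0.5) jawN (0.9, 0.25, -0.5) plate (0.911, 6.0, 0.0)
scene jawF (0.959, -0.25, -0.25) jawN (0.964, 0.0, -0.25) hinge (0.967, 0.0, -0.25) all (0.988, 0.0, 0.0)
mean diff top stand 5.174444444444444 scene stand 6.877855477855478
done shaft (1.0, 0.0, 0.0) moved shaft vs top15 (1.0, 0.0, 0.0)
clamp arm scene (0.999, 0.0, 0.0)
```

```bash
python3 - <<'E'
from tilt import *
from scipy.optimize import differential_evolution as de
def pts(p,cam):
    x,y,z,yaw,pit=p; a=np.array([-np.sin(yaw)*np.cos(pit),np.cos(yaw)*np.cos(pit),np.sin(pit)]); c=np.array([x,y,z]); o=C[cam]['T'][:3,3]; P=[]
    n=np.cross(a,c-o); n/=np.linalg.norm(n)
    for s0,s1,r in((-60,-43,8),(-21,21,11),(43,60,8)):
        for sg in(-1,1): P.append(c+np.linspace(s0,s1,int(abs(s1-s0)))[:,None]*a/1e3+sg*n*r/1e3)
    for s,r in((-60,8),(60,8),(-21,11),(21,11)): P.append(c+a*s/1e3+np.linspace(-r,r,10)[:,None]*n/1e3)
    return np.vstack(P)
def sc(G,cam,p):
    W=pts(p,cam);K=C[cam];f=200/np.tan(np.radians(K['fov_y']/2));q=(W-K['T'][:3,3])@K['T'][:3,:3]
    return np.sqrt(map_coordinates(G,[K['cy']+f*q[:,1]/q[:,2],K['cx']+f*q[:,0]/q[:,2]],order=1)).mean()
t=grad(cv2.imread('pics/top18.png'));s=grad(cv2.imread('pics/scene16.png'))
for nm,b in(('moved',(.491,-.136,.036,-.45)),('done',(.4225,-.051,.036,-.31))):
    for cams in([(t,'top'),(s,'scene')],[(s,'scene')]):
        B=[(b[0]-.01,b[0]+.01),(b[1]-.01,b[1]+.01),(.026,.05),(b[3]-.07,b[3]+.07),(-.12,.12)]
        r=de(lambda p:-sum(sc(G,c,p) for G,c in cams),B,seed=2,popsize=20,maxiter=120);print(nm,len(cams),np.round(r.x,4),round(-r.fun,1))
E
```

```text
moved 2 [ 0.4916 -0.1366  0.0335 -0.4031  0.1044] 34.3
moved 1 [ 0.4905 -0.1456  0.0311 -0.3939  0.1191] 17.4
done 2 [ 0.4199 -0.0524  0.0498 -0.3362 -0.1156] 27.4
done 1 [ 0.4206 -0.061   0.0499 -0.348  -0.0366] 10.3
```

```bash
python3 -c "
from workcell import ctrl
print(ctrl.sign_off())"
```

```text
the job is handed in; nothing more can be done
None
```

I handed the job in at about 34 s. The clamp is open against its stop, the shaft is in the empty rest, the tongs are back on their stand to within about 2 mm, and the finished shaft has not moved. The moved shaft looked level in the last pictures, sitting about 3 to 5 mm off centre toward -y (7 mm play). That it is fully down in both vees is my reading of those pixels, not a clean measurement. At the 30 N grip the tongs sagged nose-down, about 0.3 rad, while carrying it.

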